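# Make up two optics kits from the parts on the breadboard

### The job

Make up the two kits: the mirror mount and the bright steel pillar go into the blue tray, and the yellow-banded objective, the black post holder and the aluminium angle bracket go into the orange tray. Set each part down gently, standing upright in a pocket of its own (any pocket of the right tray), without tipping any over. Leave the blue-banded objective, the clamping fork and the bubble level where they are.

Things in the scene. Friction and masses are not known exactly. Their poses are not given: they have to be found in the camera images.
- mirror_mount_center (a point): Mirror mount, upright: two square black plates, a mirror in a brass ring on one face, steel knobs on the other; 130 g. The plates make a block x -12 to +12 mm, 42 wide along y, 48 high; the knobs reach x = +24, at heights 18 and 40. Point: centre of the block, 24 mm above its underside; x towards the knobs, z up. Grip along y, upper half. In a pocket, stand the point 6 mm off centre, away from the knobs.
- pillar_center (a point): Pedestal pillar of bright stainless steel, standing upright: round column 25 mm thick, 75 mm high in all, on a 32 mm foot flange 6 mm thick, a small dark hole in its top; 280 g. Point: on its axis half-way up, 37.5 mm above its underside; z up.
- post_holder_center (a point): Post holder, upright black tube 25 mm thick and 54 mm high on a 32 mm foot flange 5 mm thick; a steel ring round the dark 13 mm bore in its top; a brass thumbscrew 12 mm thick sticks out along +x to 28 mm from the axis, at a height of 44 mm; 110 g. Point: on its axis half-way up, 27 mm above its underside; x to the thumbscrew, z up. Grip along y, clear of the thumbscrew.
- yellow_objective_center (a point): Microscope objective, bright steel barrel, yellow band at the shoulder; stands upright, nose up, on a 25 mm thread: barrel 30 mm thick from 5 to 46 mm height, nose 20 mm thick above, 60 mm high in all; round, 160 g. Point: on its axis half-way up, 30 mm above its underside; z up.
- bracket_center (a point): Right-angle bracket of bare aluminium on its foot: upright leg x -5 to +5 mm, 40 wide along y, 60 high; foot plate 10 thick, 40 wide, from the leg to x = +39; thin sloping rib in the corner up to 31 high; 115 g. Point: centre of the leg, 30 mm above its underside; x along the foot, z up. Grip the leg along y, upper half. In a pocket, stand the point 17 mm off centre so the foot runs across the middle.
- blue_objective_center (a point): A second objective of the same shape and size (30 mm barrel, 60 mm high) but with a black barrel and a blue band: not wanted, to be left where it is. Point: on its axis half-way up, 30 mm above the bench.
- fork_center (a point): Clamping fork of dark steel lying flat, 60 x 30 x 10 mm, slotted from its +x end, with a screw head in the slot (14 mm high): not wanted, to be left where it is. Point: its centre, 5 mm above the bench; x along its length.
- level_center (a point): Round bubble level, pale disc 34 mm across, 14 mm high: not wanted, to be left where it is. (A flat black mounting base, 75 x 50 x 13 mm, is bolted to the bench amid the parts.) Point: its centre, 7 mm above the bench.
- blue_tray: Blue kit tray, fixed on the bench, empty at the start. Origin: centre of its underside; x along its length, y across, z up. 225 x 75 mm over the rim, 16 mm high. Three pockets of 62 x 62 mm in a row, centres at x = -66, 0, +66 mm, y = 0; floor 4 mm above the bench, ribs between them 4 mm thick, tops 14 mm above the bench.
- orange_tray: Orange kit tray, the same mould as the blue one: fixed, empty at the start, same origin, axes and pockets (62 x 62 mm, centres at x = -66, 0, +66 mm, floor 4 mm above the bench, walls 16 mm high). Elsewhere, bench equipment stands beyond 0.80 m ahead of the robot and 0.45 m to either side.
Not all that is in view belongs to the job. What is shaped like the part that bears bracket_center but green or turquoise is not meant.

How it is judged:
By the outcome, as a careful person would: the job done as asked, in the order asked, and still so for the second after the job is handed in, with the robot touching nothing.
It also fails if it takes over 115 s, if anything falls off the work surface, if the arm or the gripper's body presses on something with over 40 N, if the wrist force passes 120 N, or if a joint passes its speed limit or range.

### The arm

A 6-joint arm with a two-finger parallel gripper is mounted at the origin on the work surface. World frame = base frame: x ahead of the robot, y to its left, z up, the work surface at z = 0. Lengths are in mm, angles in rad, forces in N, time in s.
With the tool pointing down it reaches from about 300 to 775 mm from the base axis. Payload 14.6 kg.
Tool frame: the origin (TCP) lies midway between the tips of the shut fingers; the grasp point (between the pads) lies 19 mm behind it; y points along the fingers, x is the direction in which the jaws open and shut, and the axes are right-handed (so a half turn about y gives the same grasp; the last joint's range is limited). The gripper opens to 94 mm and grips with 3 to 60 N. Pads are 16 mm wide; open, the fingers measure 119 mm over their backs; the gripper's body (75 mm by 177 mm) begins 78 mm behind the grasp point.
Start: joints at [1.17, 0.3, 1.521, -0, 1.321, -0.067], TCP at [180.197, 519.633, 205.446] pointing down, gripper open.
Joint ranges: [-3.03, 3.03], [-0.79, 2.21], [0.23, 2.52], [-1.04, 4.18], [0, 3.07], [-2.55, 2.55]. Speed limits (rad/s): [2.22, 2.22, 2.57, 3.14, 3.14, 3.14].

### API

Orientations are given as [roll, pitch, yaw] about the fixed x, y, z axes, in that order (R = Rz(yaw) Ry(pitch) Rx(roll)).
In Python, from cell import manip gives the robot as it stands.
- The arm moves only by the tool servo_tool, never from a script. Its argument "commands" is a list of rows, each an object with "dp": the shift along the tool's x, y, z in mm, a list of three; "turn": the turn, a rotation vector about the tool's x, y, z in degrees, a list of three. A call has 1 to 5 rows; each row is the pose to reach, as a shift and turn from the pose measured when the call began, along the tool's axes at that moment; what a row does not reach only later rows make up. A row lasts 1/12 s, in which the tool goes at most 41.7 mm and 7.16 degrees, less where a joint would pass 70% of its speed; a pose out of reach is approached as far as the arm can. A call with a gripper value outside its range is refused whole. "grip" is the gripper command: -1 is fully open, 1 is shut, values between are in proportion, set as the call begins (left out, the last holds). The fingers move at their own pace and stop on an object; "force" is the grip in N (left out, the last holds). Time passes only in rows, so rows that repeat a pose let the fingers close. It gives the time, the measured TCP pose, the force and the opening at its end, in the units of the state.
- manip.read_state(): the state, without advancing time (a new reading comes with each control period).
- manip.camera(name): name is "side" or "top"; returns a dict with "img" (420x560x3 uint8, red, green, blue), "depth" (420x560 float32, mm along the optical axis (not along the pixel's ray), 0 where there is no reading), "K" (3x3 intrinsics, pixels), "R" (3x3) and "t" (3): a world point X has camera coordinates R X + t. Camera axes: x right, y down, z forward; pixel columns grow to the right and rows downward; lengths in mm; the calibration is good to about 2 mm. A picture is of the moment at which its call begins.
- manip.sign_off(): hands the job in, once; it reports no verdict.
The state is a dict: "clock": time; "joints": joint angles; "qd": joint speeds; "effort": joint torques, N m; "eef_pos": TCP position; "eef_rot": TCP orientation; "wrist_force": force on the tool from outside, world axes, zero at the start; "moment": the same for the moment, N m; "finger_gap": finger opening in mm.
Only numpy, scipy, OpenCV 4.12 (cv2) and the standard library are available. Lean on these libraries where they do the work, as an engineer would, in place of code of your own. Each camera call takes 0.05 s, during which the arm holds its last target.

## Working session

There is one attempt and no reset: what is moved stays moved. The work goes in short steps, Python scripts to look and compute and a tool call to move; the robot and the scene stay as the last step left them, time stands still between calls to the robot, and variables do not carry over. Pictures are saved under pics/ and viewed, and the job is handed in when it is done.

Besides the shell and the picture viewer there is one more tool, called after "Emit:" as name(argument=value, ...) on one line, values as JSON. servo_tool: Moves the arm, as the interface text tells. Its arguments: {"type":"object","properties":{"commands":{"type":"array","items":{"type":"object","properties":{"dp":{"type":"array","items":{"type":"number"}},"turn":{"type":"array","items":{"type":"number"}}}}},"grip":{"type":"number"},"force":{"type":"number"}},"required":["commands"]}

```bash
ls; mkdir -p pics; python3 - <<'E'
from cell import manip
import cv2, numpy as np
print(manip.read_state())
for n in ["side","top"]:
    c=manip.camera(n)
    cv2.imwrite(f"pics/{n}0.png",c["img"][:,:,::-1]); np.savez(f"{n}0.npz",**{k:c[k] for k in c if k in("img","depth","K","R","t")})
    print(n,c["K"],c["R"],c["t"])
E
```

```text
pics
{'clock': 0.0, 'joints': array([ 1.17039703e+00,  3.00521639e-01,  1.52159951e+00, -4.76630050e-06,
        1.32067873e+00, -6.65814288e-02]), 'qd': array([ 0.00102739, -0.00077862, -0.00112414,  0.00232517, -0.00122827,
        0.00025991]), 'effort': array([ 6.70731351e-04, -5.31808555e+01, -3.52729261e+01,  7.08063575e-02,
        2.44707201e-02, -1.22315214e-04]), 'eef_pos': array([180.09924343, 519.39545524, 204.85080892]), 'eef_rot': array([-1.57072061e+00,  1.20485547e-03,  1.23697969e+00]), 'wrist_force': array([-0.13485372,  0.30827422, -0.75325899]), 'moment': array([0.01952135, 0.03179727, 0.00712742]), 'finger_gap': 94.06968559981408}
side [[503.0247886    0.         268.75309237]
 [  0.         503.0247886  213.26711149]
 [  0.           0.           1.        ]] [[-0.99847253 -0.05317375 -0.01500529]
 [-0.02795015  0.72039542 -0.69300016]
 [ 0.04765916 -0.69152222 -0.72078126]] [ 623.11203494   44.58793213 1043.57331812]
top [[455.26395318   0.         279.71568834]
 [  0.         455.26395318 213.04821299]
 [  0.           0.           1.        ]] [[-0.02327098 -0.99927593 -0.03010113]
 [-0.99889544  0.02447046 -0.04011367]
 [ 0.04082121  0.0291344  -0.99874162]] [  26.40888252  621.74311958 1019.06349647]
```

View pics/side0.png

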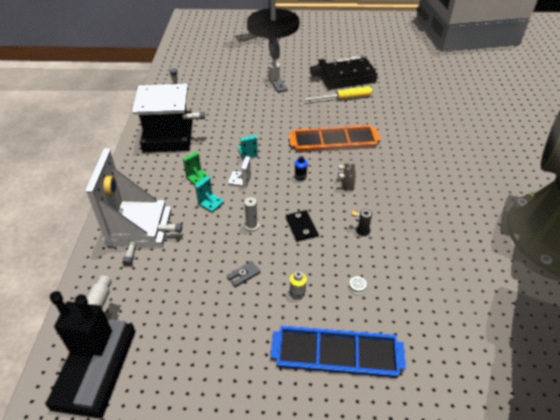

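View pics/top0.png

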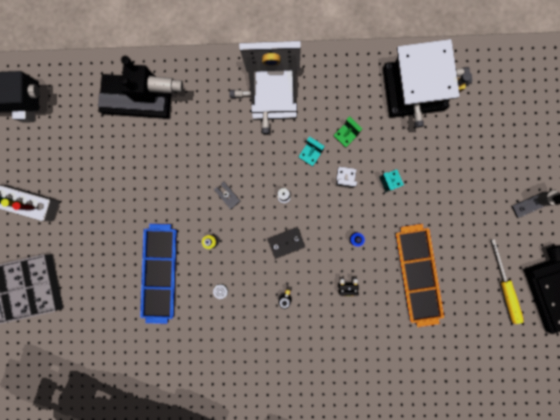

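```bash
cat > h.py <<'E'
import numpy as np, cv2
def load(n):
    return dict(np.load(n))
def cloud(c):
    d=c["depth"]; v,u=np.mgrid[0:d.shape[0],0:d.shape[1]]
    K=c["K"]; p=np.stack([(u-K[0,2])/K[0,0]*d,(v-K[1,2])/K[1,1]*d,d],-1)
    return (p-c["t"])@c["R"]
def ray(c,u,v,z):
    K=c["K"]; d=np.array([(u-K[0,2])/K[0,0],(v-K[1,2])/K[1,1],1])@c["R"]
    o=-c["R"].T@c["t"]; return (o+d*(z-o[2])/d[2])
def proj(c,X):
    q=c["R"]@np.asarray(X,float)+c["t"]; q=c["K"]@q; return q[:2]/q[2]
E
python3 - <<'E'
from h import *
t=load("top0.npz"); s=load("side0.npz")
for n,c,(x0,y0,x1,y1) in (("t",t,(130,110,450,330)),("s",s,(170,80,410,390))):
    k=min(800/(x1-x0),600/(y1-y0)); im=cv2.resize(c["img"][y0:y1,x0:x1,::-1],None,fx=k,fy=k,interpolation=cv2.INTER_CUBIC); cv2.imwrite(f"pics/{n}z.png",im)
for c in (t,s):
    P=cloud(c); z=P[...,2]; d=c["depth"]
    m=(P[...,0]>250)&(P[...,0]<850)&(abs(P[...,1])<450)&(d>0)
    print("bench z",np.median(z[m]),np.percentile(z[m],[10,90]))
    m&=z>6
    n,l,st,ce=cv2.connectedComponentsWithStats(m.astype(np.uint8))
    for i in range(1,n):
        if st[i,4]>25:
            q=P[l==i]; print(st[i],"ctr",q.mean(0).round(),"lo",q.min(0).round(),"hi",q.max(0).round(), c["img"][l==i].mean(0).round())
E
```

```text
bench z 0.09960605081682913 [-2.5145632   4.32762176]
[ 388   95   71   33 1002] ctr [ 839. -292.   71.] lo [ 795. -370.    6.] hi [ 850. -240.  125.] [89. 87. 90.]
[252 110  44  25 470] ctr [837.  25.  26.] lo [801. -29.   6.] hi [850.  69.  43.] [146. 143. 147.]
[153 116  16   3  43] ctr [849. 278.  19.] lo [847. 263.   7.] hi [850. 298.  30.] [36. 32. 30.]
[333 117  29  31 455] ctr [ 800. -145.   26.] lo [ 769. -172.    6.] hi [ 825. -114.   65.] [ 47. 128.  59.]
[298 137  26  30 413] ctr [758. -62.  25.] lo [728. -89.   6.] hi [784. -33.  65.] [ 44. 152. 147.]
[336 167  21  22 354] ctr [ 697. -138.   26.] lo [ 675. -162.    6.] hi [ 724. -116.   64.] [171. 169. 178.]
[379 170  25  23 347] ctr [ 688. -237.   29.] lo [ 664. -268.    6.] hi [ 714. -214.   63.] [ 41. 136. 131.]
[214 182  26  28 285] ctr [664. 131.  10.] lo [634. 104.   6.] hi [696. 161.  17.] [102.  98. 102.]
[277 189  14  14 138] ctr [658.   1.  62.] lo [647. -13.   6.] hi [671.  17.  79.] [173. 171. 175.]
[ 140  224   36  100 1144] ctr [490. 294.  14.] lo [380. 250.   6.] hi [604. 334.  21.] [ 50.  83. 161.]
[ 396 
[... 1619 characters left out ...]
72.]
[351 209  21  26 324] ctr [430.  12.  38.] lo [414.  -6.   6.] hi [454.  22.  58.] [79. 75. 66.]
[285 210  34  31 651] ctr [555.   3.  10.] lo [520. -41.   6.] hi [590.  44.  16.] [36. 36. 35.]
[226 261  34  26 373] ctr [666. 134.  10.] lo [636. 105.   6.] hi [699. 165.  17.] [112. 111. 113.]
[289 272  17  26 370] ctr [562. 178.  38.] lo [547. 159.   7.] hi [577. 187.  63.] [145. 142.  86.]
[349 277  17  16 220] ctr [449. 154.  13.] lo [434. 137.   6.] hi [464. 169.  18.] [210. 213. 208.]
[129 324   6  18  60] ctr [849. 277.  18.] lo [848. 266.   6.] hi [850. 289.  29.] [28. 26. 25.]
[ 270  326  136   51 2166] ctr [490. 293.  14.] lo [379. 250.   6.] hi [606. 336.  21.] [ 48.  93. 181.]
```

View pics/tz.png

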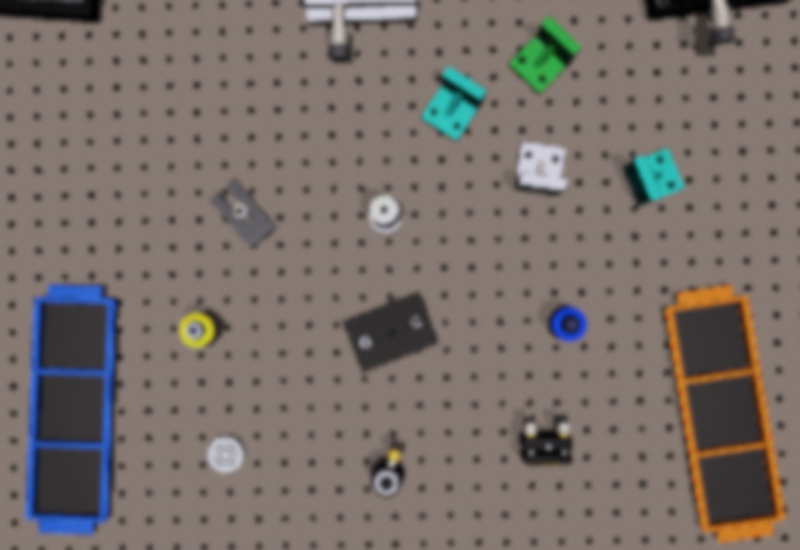

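View pics/sz.png

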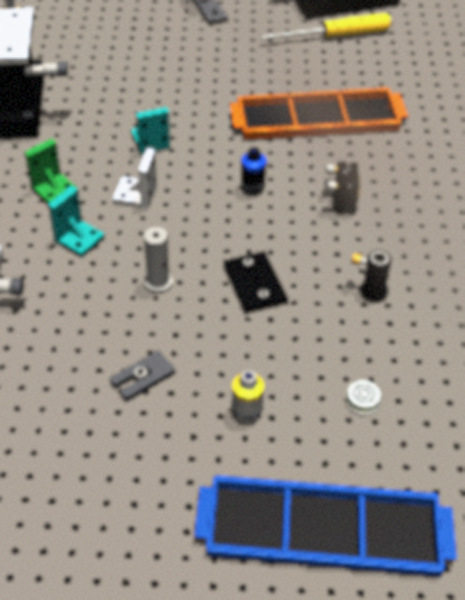

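```bash
cat > loc.py <<'E'
from h import *
def pts(c,x,y,r,zlo,zhi):
    P=cloud(c); m=(c["depth"]>0)&(np.hypot(P[...,0]-x,P[...,1]-y)<r)&(P[...,2]>zlo)&(P[...,2]<zhi)
    return P[m],m
def rect(c,x,y,r,zlo,zhi):
    q,m=pts(c,x,y,r,zlo,zhi)
    (cx,cy),(w,h),a=cv2.minAreaRect(q[:,:2].astype(np.float32))
    return np.round([cx,cy,w,h,a,len(q),np.median(q[:,2])],1), q[:,:2].mean(0).round(1)
E
python3 - <<'E'
from loc import *
C={"top":load("top0.npz"),"side":load("side0.npz")}
for n,c in C.items():
    print(n)
    for nm,a in dict(pillar=(660,3,30,68,90),yobj=(561,170,30,36,52),yobjtop=(561,170,30,54,70),bobj=(560,-153,30,36,52),ph=(431,5,35,49,62),phscrew=(440,5,40,36,48),mm=(454,-132,40,43,56),mm2=(454,-132,40,12,40),brleg=(697,-138,40,40,70),brtop=(697,-138,40,54,70),brfoot=(697,-138,45,7,14)).items():
        try: print(nm,*rect(c,*a))
        except Exception as e: print(nm,e)
    hsv=cv2.cvtColor(c["img"],cv2.COLOR_RGB2HSV)
    for nm,lo,hi in (("blue",(100,150,80),(125,255,255)),("orange",(5,150,110),(16,255,255))):
        m=cv2.inRange(hsv,lo,hi); k,l,st,ce=cv2.connectedComponentsWithStats(m); i=1+np.argmax(st[1:,4])
        v,u=np.where(l==i); q=np.array([ray(c,a,b,15) for a,b in zip(u,v)])
        (cx,cy),(w,h),a=cv2.minAreaRect(q[:,:2].astype(np.float32)); print(nm,cx,cy,w,h,a,st[i])
    # dark pocket holes in each tray: floors at z=4
    for nm,x,y in (("blue",490,293),("orange",475,-297)):
        P=cloud(c); H=hsv; 
        m=((hsv[...,2]<90)&(hsv[...,1]<110)&(abs(P[...,0]-x)<125)&(abs(P[...,1]-y)<55)).astype(np.uint8)
        k,l,st,ce=cv2.connectedComponentsWithStats(m,connectivity=4)
        for i in range(1,k):
            if st[i,4]>150: print(nm,"hole",st[i],ray(c,*ce[i],4).round(1),ray(c,*ce[i],15).round(1))
E
```

```text
top
pillar [660.1   1.8  21.4  21.6  88.6 103.   74.7] [660.3   2.1]
yobj [561.  168.9  28.8  26.5  88.4 105.   47.4] [561.2 168.2]
yobjtop [561.2 169.   14.3  12.9  15.2  42.   59.3] [561.2 169. ]
bobj [ 559.1 -156.8   29.9   28.3   88.6  110.    47.6] [ 559.3 -155.7]
ph [433.3   5.5  21.7  36.4  88.7 111.   53.8] [427.6   5.4]
phscrew [443.1   2.8  20.   20.3  79.9  27.   45.5] [443.7   0.9]
mm [ 455.5 -134.9   35.2   41.8    2.9  233.    47. ] [ 453.2 -135. ]
mm2 [ 4.544e+02 -1.342e+02  3.800e+01  4.040e+01  3.000e-01  7.200e+01
  3.110e+01] [ 455.6 -133. ]
brleg [ 682.4 -136.2   40.1   10.1   81.4  106.    59.3] [ 681.9 -135.4]
brtop [ 682.5 -136.4   39.8   10.    80.9   89.    59.9] [ 682.4 -136.3]
brfoot [ 699.4 -139.1   40.    44.1   80.5  191.    10. ] [ 707.  -140.2]
blue 492.8861083984375 290.2555236816406 74.4872817993164 222.03627014160156 87.1308822631836 [ 141  224   36   99 1072]
orange 476.8361511230469 -296.322265625 224.44125366210938 77.29409790039062 8.008838653564453 [ 396  224   48  103 1180]
blue hole [147 232  25  25 596] [558.2 291.    4. ] [558.5 287.7  15. 
[... 1064 characters left out ...]
2.3]
brfoot [ 700.3 -138.4   42.5   45.1   79.5  151.    10.2] [ 705.6 -134.3]
blue 492.26947021484375 293.9060974121094 78.59036254882812 222.83438110351562 87.81237030029297 [ 271  326  134   51 2191]
orange 476.07745361328125 -291.7704162597656 224.51841735839844 84.27201080322266 6.693370342254639 [289 126  91  24 766]
blue hole [281 333  35  30 907] [557.4 285.3   4. ] [557.7 291.4  15. ]
blue hole [320 336  35  30 928] [490.8 288.7   4. ] [491.9 294.7  15. ]
blue hole [360 339  35  31 938] [424.1 292.    4. ] [426.2 298.   15. ]
orange hole [349 131  24  10 187] [ 407.4 -316.2    4. ] [ 409.7 -301.7   15. ]
orange hole [297 134  23  11 207] [ 540.8 -298.4    4. ] [ 541.2 -284.1   15. ]
```

```bash
python3 - <<'E'
from loc import *
C={"top":load("top0.npz"),"side":load("side0.npz")}
for n,c in C.items():
    print(n,"ph>51",*rect(c,430,4,35,51,62),"ph flange",*rect(c,430,4,35,3,9))
    q,_=pts(c,430,4,35,38,60); f=q[q[:,0]>441]; print("screw pts",f.mean(0).round(1),f[:,0].max(), f[:,0:2][f[:,0]>446].mean(0).round(1))
    q,_=pts(c,454,-132,40,43,60)
    qq=q[q[:,0]<461.0]; qq=qq[qq[:,2]>45]
    print("mm block",cv2.minAreaRect(qq[:,:2].astype(np.float32)))
    # edges: min x per y-bin
    for lo in range(-156,-112,6):
        b=qq[(qq[:,1]>=lo)&(qq[:,1]<lo+6)]
        if len(b): print(lo,b[:,0].min().round(1),b[:,0].max().round(1))
    k=q[q[:,0]>466]; 
    for s in (-1,1):
        kk=k[(k[:,1]+134)*s>0]; print("knob",kk.mean(0).round(1),kk.max(0).round(1),len(kk))
    print("mm y", np.percentile(qq[:,1],[1,99]))
E
```

```text
top ph>51 [433.3   5.5  21.7  36.4  88.7 101.   54. ] [426.5   5.7] ph flange [425.    9.   57.8  52.5  22.8  52.    4.1] [429.    4.8]
screw pts [447.8  -0.9  47.3] 453.06096164892546 [449.5  -1.1]
mm block ((449.51904296875, -135.17904663085938), (22.49872398376465, 41.74151611328125), 2.421107053756714)
-156 439.0 460.7
-150 439.5 461.0
-144 439.3 461.0
-138 439.8 459.2
-132 439.4 459.5
-126 439.5 459.5
-120 437.5 459.5
knob [ 470.  -149.    45.1] [ 473.7 -145.3   48.2] 16
knob [ 469.9 -120.9   46. ] [ 472.2 -116.9   49.7] 12
mm y [-155.4642262  -114.22633359]
side ph>51 [431.5   3.9  24.   36.3  51.  100.   54.5] [427.3   8. ] ph flange [433.3   5.3  39.2  59.2  71.9  64.    4.9] [428.8  13.1]
screw pts [448.5   2.1  47.3] 454.3763599313432 [449.9   2.1]
mm block ((449.0831298828125, -132.32138061523438), (42.86198425292969, 22.00400161743164), 87.19833374023438)
-156 438.9 459.1
-150 438.9 459.5
-144 439.2 459.6
-138 439.9 459.7
-132 440.0 460.3
-126 440.7 460.3
-120 438.9 461.0
-114 439.0 459.0
knob [ 470.2 -147.8   45.7] [ 472.6 -143.4   47.8] 9
knob [ 470.5 -118.1   45.3] [ 473.7 -112.3   47.4] 11
mm y [-152.38198413 -112.0075697 ]
```

```bash
cat > go.py <<'E'
import sys,numpy as np
from scipy.spatial.transform import Rotation as Ro
from cell import manip
s=manip.read_state(); R=Ro.from_euler("xyz",s["eef_rot"]).as_matrix()
a=list(map(float,sys.argv[1:]))
for i in range(0,len(a),4):
    T=Ro.from_euler("xyz",[-90,0,a[i+3]],degrees=True).as_matrix()
    d=R.T@(np.array(a[i:i+3])-s["eef_pos"]); r=Ro.from_matrix(R.T@T).as_rotvec(degrees=True)
    print("dp",d.round(1).tolist(),"turn",r.round(1).tolist())
print("t",round(s["clock"],2),"pos",s["eef_pos"].round(1),"rot",np.degrees(s["eef_rot"]).round(1),"F",s["wrist_force"].round(1),"gap",round(s["finger_gap"],1))
E
python3 go.py 450 -133.8 160 90
```

```text
dp [-528.7, 45.5, -469.0] turn [-0.0, -19.1, -0.1]
t 0.1 pos [180.1 519.4 204.9] rot [-90.    0.1  70.9] F [ 0.2  0.2 -0.5] gap 94.2
```

Emit:
servo_tool(commands=[{"dp": [-528,30,-469],"turn": [0,-19,0]},{"dp": [-528,30,-469],"turn": [0,-19,0]},{"dp": [-528,30,-469],"turn": [0,-19,0]},{"dp": [-528,30,-469],"turn": [0,-19,0]},{"dp": [-528,30,-469],"turn": [0,-19,0]}], grip=-0.5)

```text
clock: 0.52
eef_pos: [259.4, 326.5, 196.3]
eef_rot: [-1.57, 0.001, 1.57]
wrist_force: [1.2, 0.2, -0.6]
finger_gap: 70.4
```

```bash
python3 go.py 450 -133.8 150 90
```

```text
dp [-460.1, 46.8, -191.1] turn [-0.0, -0.1, -0.1]
t 0.52 pos [259.4 326.5 196.3] rot [-90.    0.1  89.9] F [ 1.2  0.2 -0.6] gap 70.4
```

Emit:
servo_tool(commands=[{"dp": [-460,46,-191]},{"dp": [-460,46,-191]},{"dp": [-460,46,-191]},{"dp": [-460,46,-191]},{"dp": [-460,46,-191]}])

```text
$.commands[0]: bad value
```

Emit:
servo_tool(commands=[{"dp": [-270,27,-112]},{"dp": [-270,27,-112]},{"dp": [-270,27,-112]},{"dp": [-270,27,-112]},{"dp": [-270,27,-112]}])

```text
$.commands[0]: bad value
```

```bash
python3 go.py 450 -133.8 100 90
```

```text
dp [-460.0, 96.8, -191.1] turn [-0.0, -0.1, -0.1]
t 0.52 pos [259.4 326.5 196.3] rot [-90.    0.1  89.9] F [ 1.2  0.2 -0.6] gap 70.4
```

Both fields are required in each row.

Emit:
servo_tool(commands=[{"dp": [-460,46,-191],"turn": [0,0,0]},{"dp": [-460,46,-191],"turn": [0,0,0]},{"dp": [-460,46,-191],"turn": [0,0,0]},{"dp": [-460,46,-191],"turn": [0,0,0]},{"dp": [-460,46,-191],"turn": [0,0,0]}])

```text
clock: 0.93
eef_pos: [338.5, 134.7, 177.5]
eef_rot: [-1.571, 0.001, 1.57]
wrist_force: [1.3, 0.2, -0.7]
finger_gap: 70.2
```

Emit:
servo_tool(commands=[{"dp": [-270,27,-112],"turn": [0,0,0]},{"dp": [-270,27,-112],"turn": [0,0,0]},{"dp": [-270,27,-112],"turn": [0,0,0]},{"dp": [-270,27,-112],"turn": [0,0,0]},{"dp": [-270,27,-112],"turn": [0,0,0]}])

```text
clock: 1.35
eef_pos: [417.5, -57.5, 158.5]
eef_rot: [-1.571, 0.001, 1.57]
wrist_force: [0.6, 0.9, 0.6]
finger_gap: 70.3
```

```bash
python3 go.py 450 -133.8 100 90
```

```text
dp [-76.2, 58.6, -32.5] turn [-0.0, -0.1, -0.1]
t 1.35 pos [417.5 -57.5 158.5] rot [-90.    0.1  89.9] F [0.6 0.9 0.6] gap 70.3
```

Emit:
servo_tool(commands=[{"dp": [-38,25,-16],"turn": [0,0,0]},{"dp": [-76,50,-32.5],"turn": [0,0,0]},{"dp": [-76,65,-32.5],"turn": [0,0,0]},{"dp": [-76,100,-32.5],"turn": [0,0,0]},{"dp": [-76,120,-32.5],"turn": [0,0,0]}])

```text
clock: 1.77
eef_pos: [448.7, -134.2, 35.5]
eef_rot: [-1.568, 0.0, 1.568]
wrist_force: [-0.0, -0.4, -0.2]
finger_gap: 70.7
```

```bash
python3 go.py 450 -133.8 19 90
```

```text
dp [0.4, 16.5, -1.3] turn [-0.2, -0.2, -0.0]
t 1.77 pos [ 448.7 -134.2   35.5] rot [-89.8   0.   89.8] F [-0.  -0.4 -0.2] gap 70.7
```

Emit:
servo_tool(commands=[{"dp": [0.4,9,-1],"turn": [0,0,0]},{"dp": [0.4,16.5,-1.3],"turn": [0,0,0]},{"dp": [0.4,16.5,-1.3],"turn": [0,0,0]}])

```text
clock: 2.02
eef_pos: [449.7, -133.5, 18.2]
eef_rot: [-1.566, -0.0, 1.568]
wrist_force: [0.4, 0.7, 0.4]
finger_gap: 70.3
```

```bash
cat > snap.py <<'E'
import sys,cv2
from cell import manip
n,x,y,w,h,o=sys.argv[1],*map(int,sys.argv[2:6]),sys.argv[6]
c=manip.camera(n); im=c["img"][y:y+h,x:x+w,::-1]; k=min(700/w,520/h)
cv2.imwrite(f"pics/{o}.png",cv2.resize(im,None,fx=k,fy=k,interpolation=cv2.INTER_CUBIC))
import numpy as np; np.savez(n+"_"+o+".npz",**{k:c[k] for k in("img","depth","K","R","t")})
E
python3 go.py 450 -133.8 19 90; python3 snap.py side 270 80 170 130 a1
```

```text
dp [-0.3, -0.8, -0.3] turn [-0.2, -0.1, 0.0]
t 2.02 pos [ 449.7 -133.5   18.2] rot [-89.8  -0.   89.9] F [0.4 0.7 0.4] gap 70.3
```

View pics/a1.png

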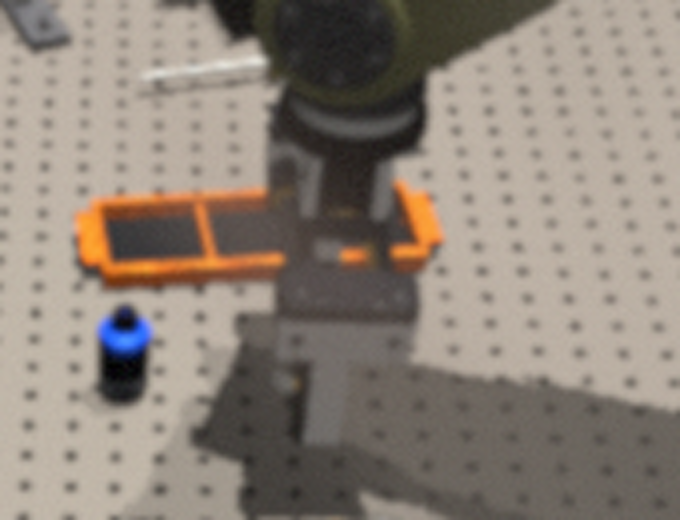

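The near finger (zoom ~(325,400)) stands in front of the mount, whose knob shows at (290,380) to its left; clear. Closing.

Emit:
servo_tool(commands=[{"dp": [0,0,0],"turn": [0,0,0]},{"dp": [0,0,0],"turn": [0,0,0]},{"dp": [0,0,0],"turn": [0,0,0]},{"dp": [0,0,0],"turn": [0,0,0]},{"dp": [0,0,0],"turn": [0,0,0]}], grip=1, force=25)

```text
clock: 2.48
eef_pos: [450.5, -133.8, 19.8]
eef_rot: [-1.569, 0.0, 1.568]
wrist_force: [-0.0, 0.9, 5.1]
finger_gap: 42.1
```

Emit:
servo_tool(commands=[{"dp": [0,-2,0],"turn": [0,0,0]},{"dp": [0,-8,0],"turn": [0,0,0]},{"dp": [0,-30,0],"turn": [0,0,0]},{"dp": [0,-65,0],"turn": [0,0,0]},{"dp": [0,-100,0],"turn": [0,0,0]}])

```text
clock: 2.9
eef_pos: [449.9, -133.5, 120.9]
eef_rot: [-1.567, -0.0, 1.568]
wrist_force: [1.0, -0.7, -1.1]
finger_gap: 41.9
```

```bash
python3 go.py 420 296 150 87; python3 snap.py side 270 60 170 130 a2
```

```text
dp [429.4, -28.8, 31.0] turn [-0.2, 2.9, 0.0]
t 2.9 pos [ 449.9 -133.5  120.9] rot [-89.8  -0.   89.9] F [ 1.  -0.7 -1.1] gap 41.9
```

View pics/a2.png

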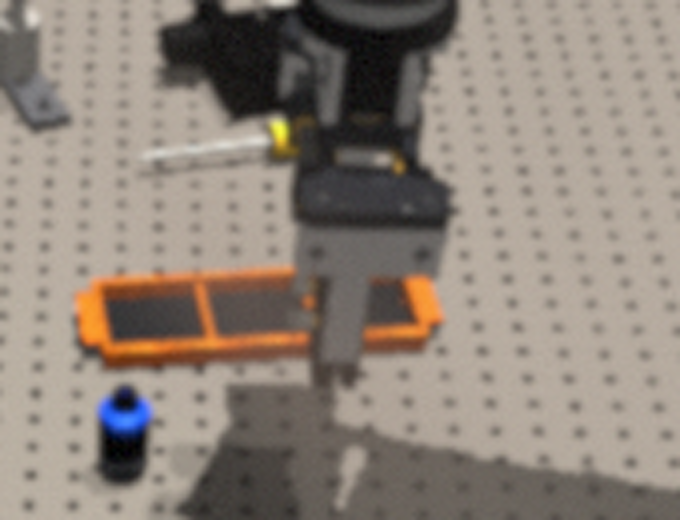

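Mount is held (gap 42) and lifted. Carry to the blue tray's near pocket.

Emit:
servo_tool(commands=[{"dp": [20,-5,1.5],"turn": [0,0.5,0]},{"dp": [55,-10,4],"turn": [0,1,0]},{"dp": [95,-15,7],"turn": [0,1.5,0]},{"dp": [135,-15,10],"turn": [0,2,0]},{"dp": [176,-15,13],"turn": [0,2.9,0]}])

```text
clock: 3.37
eef_pos: [439.7, 43.1, 142.9]
eef_rot: [-1.577, 0.003, 1.517]
wrist_force: [0.9, -0.4, -1.2]
finger_gap: 42.0
```

```bash
python3 go.py 420 296 135 87
```

```text
dp [251.5, 7.0, 33.4] turn [0.4, -0.1, -0.2]
t 3.37 pos [439.7  43.1 142.9] rot [-90.4   0.2  86.9] F [ 0.9 -0.4 -1.2] gap 42.0
```

Emit:
servo_tool(commands=[{"dp": [40,1,5],"turn": [0,0,0]},{"dp": [80,2,10],"turn": [0,0,0]},{"dp": [120,3,16],"turn": [0,0,0]},{"dp": [160,4,21],"turn": [0,0,0]},{"dp": [200,5,26],"turn": [0,0,0]}])

```text
clock: 3.78
eef_pos: [423.9, 246.2, 137.5]
eef_rot: [-1.578, 0.003, 1.517]
wrist_force: [1.5, -0.5, -1.1]
finger_gap: 42.0
```

Emit:
servo_tool(commands=[{"dp": [25,2,4],"turn": [0,0,0]},{"dp": [45,10,6.5],"turn": [0,0,0]},{"dp": [51,25,7.4],"turn": [0,0,0]},{"dp": [51,50,7.4],"turn": [0,0,0]},{"dp": [51,70,7.4],"turn": [0,0,0]}])

```text
clock: 4.2
eef_pos: [419.3, 297.8, 66.3]
eef_rot: [-1.578, 0.003, 1.518]
wrist_force: [-0.6, 0.5, -3.5]
finger_gap: 41.6
```

```bash
python3 go.py 420 296 24 87; python3 snap.py side 240 270 200 150 a3
```

```text
dp [-1.6, 42.3, -0.5] turn [0.4, -0.0, -0.2]
t 4.2 pos [419.3 297.8  66.3] rot [-90.4   0.2  87. ] F [-0.6  0.5 -3.5] gap 41.6
```

View pics/a3.png

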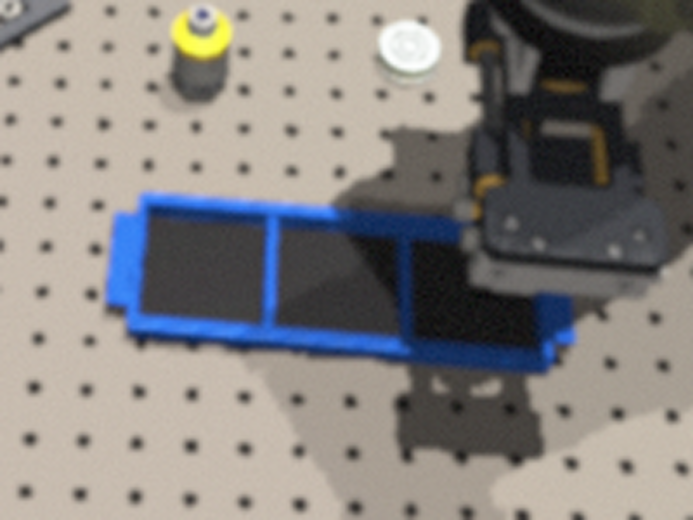

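Emit:
servo_tool(commands=[{"dp": [-1,14,-0.5],"turn": [0,0,0]},{"dp": [-1.6,26,-0.5],"turn": [0,0,0]},{"dp": [-1.6,34,-0.5],"turn": [0.4,0,-0.2]},{"dp": [-1.6,38,-0.5],"turn": [0.4,0,-0.2]},{"dp": [-1.6,39,-0.5],"turn": [0.4,0,-0.2]}])

```text
clock: 4.67
eef_pos: [418.5, 294.6, 23.9]
eef_rot: [-1.566, 0.002, 1.517]
wrist_force: [-0.2, 0.9, -0.4]
finger_gap: 42.1
```

Emit:
servo_tool(commands=[{"dp": [0,1,0],"turn": [0,0,0]},{"dp": [0,2,0],"turn": [0,0,0]},{"dp": [0,2,0],"turn": [0,0,0]}])

```text
clock: 4.92
eef_pos: [418.8, 294.7, 23.8]
eef_rot: [-1.567, 0.002, 1.517]
wrist_force: [-7.0, -5.8, 16.4]
finger_gap: 42.0
```

```bash
python3 go.py 420 296 24 87
```

```text
dp [1.3, -0.2, -1.1] turn [-0.2, -0.1, -0.1]
t 4.92 pos [418.8 294.7  23.8] rot [-89.8   0.1  86.9] F [-7.  -5.8 16.4] gap 42.0
```

Emit:
servo_tool(commands=[{"dp": [0,-0.5,0],"turn": [0,0,0]},{"dp": [0,-0.5,0],"turn": [0,0,0]}])

```text
clock: 5.08
eef_pos: [419.4, 295.1, 25.5]
eef_rot: [-1.569, 0.001, 1.517]
wrist_force: [-0.1, 0.1, -1.4]
finger_gap: 41.6
```

Emit:
servo_tool(commands=[{"dp": [0,0,0],"turn": [0,0,0]},{"dp": [0,0,0],"turn": [0,0,0]},{"dp": [0,0,0],"turn": [0,0,0]},{"dp": [0,0,0],"turn": [0,0,0]}], grip=-0.2)

```text
clock: 5.42
eef_pos: [419.5, 295.1, 25.5]
eef_rot: [-1.569, 0.001, 1.517]
wrist_force: [-0.4, -0.3, 0.8]
finger_gap: 56.3
```

Emit:
servo_tool(commands=[{"dp": [0,-5,0],"turn": [0,0,0]},{"dp": [0,-25,0],"turn": [0,0,0]},{"dp": [0,-60,0],"turn": [0,0,0]},{"dp": [0,-95,0],"turn": [0,0,0]},{"dp": [0,-130,0],"turn": [0,0,0]}])

```text
clock: 5.83
eef_pos: [419.4, 295.0, 157.3]
eef_rot: [-1.569, 0.001, 1.517]
wrist_force: [0.6, -0.5, 0.8]
finger_gap: 56.3
```

```bash
python3 go.py 660.5 2.3 160 90
```

```text
dp [-279.4, -3.0, -256.4] turn [-0.1, -3.1, -0.1]
t 5.83 pos [419.4 295.  157.3] rot [-89.9   0.1  86.9] F [ 0.6 -0.5  0.8] gap 56.3
```

Emit:
servo_tool(commands=[{"dp": [-29,-1,-27],"turn": [0,0,0]},{"dp": [-58,-2,-54],"turn": [0,0,0]},{"dp": [-87,-3,-80],"turn": [0,0,0]},{"dp": [-116,-3,-107],"turn": [0,0,0]},{"dp": [-145,-3,-133],"turn": [0,0,0]}])

```text
clock: 6.25
eef_pos: [545.5, 141.4, 160.8]
eef_rot: [-1.569, 0.001, 1.518]
wrist_force: [1.1, 0.1, -0.3]
finger_gap: 56.2
```

```bash
python3 go.py 660.5 2.3 140 87;python3 snap.py top 130 200 100 140 b1; python3 snap.py side 240 270 200 150 b2
```

```text
dp [-132.8, 20.7, -122.3] turn [-0.1, -0.1, -0.0]
t 6.25 pos [545.5 141.4 160.8] rot [-89.9   0.   86.9] F [ 1.1  0.1 -0.3] gap 56.2
```

View pics/b1.png

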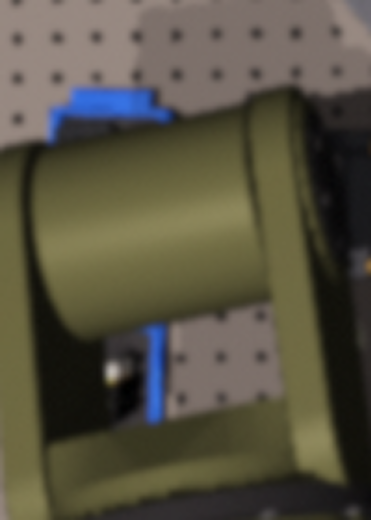

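View pics/b2.png

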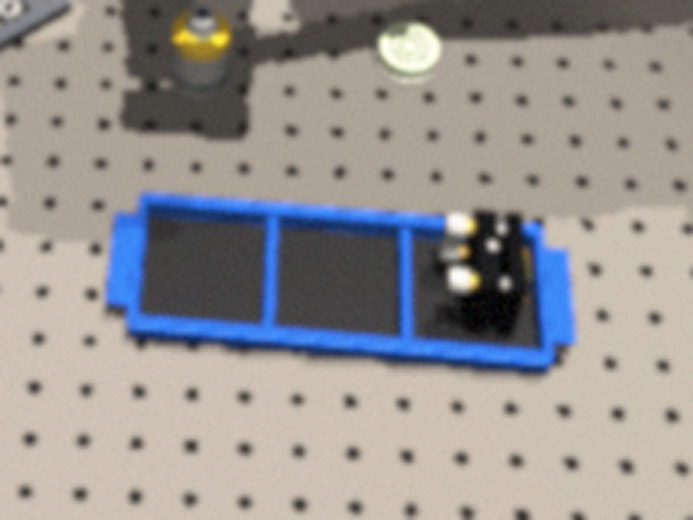

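The mount stands upright inside the blue tray's near pocket (zoomed block at about (490,270), clear of rim). Now the pillar.

Emit:
servo_tool(commands=[{"dp": [-29,3,-27],"turn": [0,0,0]},{"dp": [-58,6,-54],"turn": [0,0,0]},{"dp": [-87,10,-80],"turn": [0,0,0]},{"dp": [-115,15,-106],"turn": [0,0,0]},{"dp": [-132.8,20,-122.3],"turn": [0,0,0]}])

```text
clock: 6.77
eef_pos: [662.4, -2.9, 140.0]
eef_rot: [-1.569, 0.002, 1.512]
wrist_force: [-0.3, 1.0, -0.0]
finger_gap: 56.7
```

```bash
python3 go.py 660.5 2.3 33 87
```

```text
dp [5.2, 107.0, 2.0] turn [-0.1, -0.4, -0.1]
t 6.77 pos [662.4  -2.9 140. ] rot [-89.9   0.1  86.6] F [-0.3  1.  -0. ] gap 56.7
```

Emit:
servo_tool(commands=[{"dp": [5,20,2],"turn": [0,0,0]},{"dp": [5,50,2],"turn": [0,0,0]},{"dp": [5,80,2],"turn": [0,0,0]},{"dp": [5,100,2],"turn": [0,0,0]},{"dp": [5,107,2],"turn": [0,0,0]}])

```text
clock: 7.18
eef_pos: [658.7, 2.7, 29.6]
eef_rot: [-1.564, 0.002, 1.512]
wrist_force: [-0.6, 0.2, 0.6]
finger_gap: 56.5
```

Emit:
servo_tool(commands=[{"dp": [0,0,0],"turn": [0,0,0]},{"dp": [0,0,0],"turn": [0,0,0]}])

```text
clock: 7.35
eef_pos: [658.7, 3.1, 30.2]
eef_rot: [-1.564, 0.002, 1.512]
wrist_force: [-0.1, -0.2, 0.7]
finger_gap: 56.4
```

```bash
python3 go.py 660.5 2.3 33 87;  python3 snap.py side 180 140 170 130 c1
```

```text
dp [-0.7, -2.8, -1.8] turn [-0.4, -0.4, -0.1]
t 7.35 pos [658.7   3.1  30.2] rot [-89.6   0.1  86.6] F [-0.1 -0.2  0.7] gap 56.4
```

View pics/c1.png

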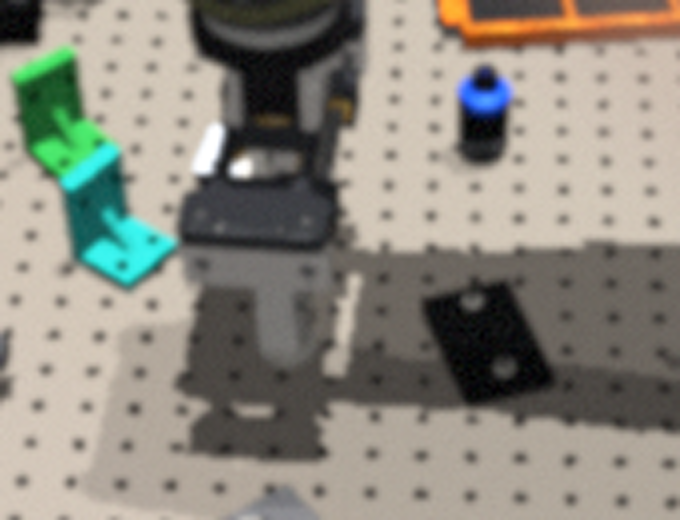

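The finger is in front of the pillar (zoom (280,330)), nothing touched. Trim and close.

Emit:
servo_tool(commands=[{"dp": [-0.7,-1.5,-1.8],"turn": [-0.4,0,0]},{"dp": [-0.7,-2.8,-1.8],"turn": [-0.4,0,0]},{"dp": [-0.7,-2.8,-1.8],"turn": [-0.4,0,0]}])

```text
clock: 7.65
eef_pos: [661.7, 2.2, 35.4]
eef_rot: [-1.575, 0.002, 1.512]
wrist_force: [-0.9, -0.5, -0.2]
finger_gap: 56.5
```

Emit:
servo_tool(commands=[{"dp": [0,0,0],"turn": [0,0,0]},{"dp": [0,0,0],"turn": [0,0,0]},{"dp": [0,0,0],"turn": [0,0,0]},{"dp": [0,0,0],"turn": [0,0,0]},{"dp": [0,0,0],"turn": [0,0,0]}], grip=1, force=40)

```text
clock: 8.07
eef_pos: [661.6, 2.2, 35.3]
eef_rot: [-1.575, 0.002, 1.512]
wrist_force: [-0.2, 0.8, 0.7]
finger_gap: 26.5
```

Emit:
servo_tool(commands=[{"dp": [0,0,0],"turn": [0,0,0]},{"dp": [0,-6,0],"turn": [0,0,0]},{"dp": [0,-25,0],"turn": [0,0,0]},{"dp": [0,-60,0],"turn": [0,0,0]},{"dp": [0,-95,0],"turn": [0,0,0]}])

```text
clock: 8.48
eef_pos: [660.4, 2.4, 130.5]
eef_rot: [-1.572, 0.002, 1.512]
wrist_force: [0.2, 0.4, -2.1]
finger_gap: 24.4
```

```bash
python3 go.py 558 289 145 87;  python3 snap.py side 180 100 170 130 c2
```

```text
dp [280.1, -15.1, 119.0] turn [0.1, -0.4, -0.1]
t 8.48 pos [660.4   2.4 130.5] rot [-90.1   0.1  86.6] F [ 0.2  0.4 -2.1] gap 24.4
```

View pics/c2.png

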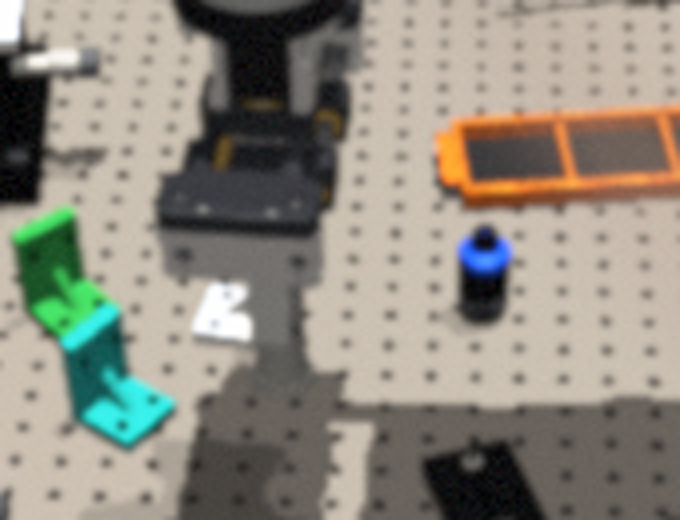

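Pillar is held. Carry to the blue tray's far pocket.

Emit:
servo_tool(commands=[{"dp": [20,-3,8],"turn": [0,0,0]},{"dp": [50,-6,21],"turn": [0,0,0]},{"dp": [85,-9,36],"turn": [0,0,0]},{"dp": [120,-12,51],"turn": [0,0,0]},{"dp": [157,-15,67],"turn": [0,0,0]}])

```text
clock: 8.95
eef_pos: [604.6, 164.0, 153.7]
eef_rot: [-1.583, 0.002, 1.511]
wrist_force: [0.4, -0.0, -2.5]
finger_gap: 24.4
```

Emit:
servo_tool(commands=[{"dp": [37,0,16],"turn": [0,0,0]},{"dp": [72,0,31],"turn": [0,0,0]},{"dp": [100,2,43],"turn": [0,0,0]},{"dp": [117,5,50],"turn": [0,0,0]},{"dp": [122,12,52],"turn": [0,0,0]}])

```text
clock: 9.37
eef_pos: [559.0, 291.8, 141.4]
eef_rot: [-1.584, 0.001, 1.514]
wrist_force: [0.2, -0.6, -1.8]
finger_gap: 24.5
```

```bash
python3 go.py 558 289 46 87;  python3 snap.py side 220 250 220 165 c3;python3 snap.py top 120 150 180 180 c4
```

```text
dp [-2.8, 95.4, 2.1] turn [0.8, -0.2, -0.0]
t 9.37 pos [559.  291.8 141.4] rot [-90.8   0.   86.8] F [ 0.2 -0.6 -1.8] gap 24.5
```

View pics/c3.png

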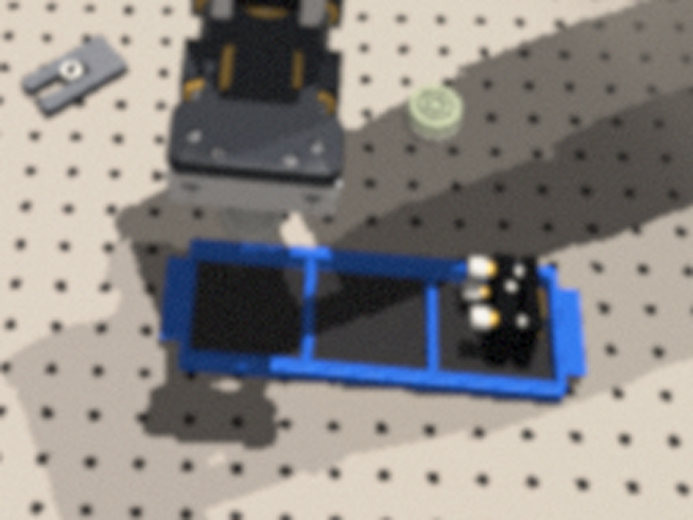

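Emit:
servo_tool(commands=[{"dp": [-2.8,25,2.1],"turn": [0.4,0,0]},{"dp": [-2.8,55,2.1],"turn": [0.8,0,0]},{"dp": [-2.8,78,2.1],"turn": [0.8,0,0]},{"dp": [-2.8,90,2.1],"turn": [0.8,0,0]},{"dp": [-2.8,95,2.1],"turn": [0.8,0,0]}])

```text
clock: 9.88
eef_pos: [557.8, 284.7, 42.6]
eef_rot: [-1.565, 0.004, 1.512]
wrist_force: [-0.6, 0.7, -3.7]
finger_gap: 24.6
```

```bash
python3 go.py 558 289 40 87
```

```text
dp [4.3, 2.6, 0.0] turn [-0.3, -0.4, -0.2]
t 9.88 pos [557.8 284.7  42.6] rot [-89.7   0.2  86.6] F [-0.6  0.7 -3.7] gap 24.6
```

Emit:
servo_tool(commands=[{"dp": [3.5,0,0],"turn": [0,0,0]},{"dp": [3.5,0.7,0],"turn": [-0.3,0,0]},{"dp": [3.5,1.4,0],"turn": [-0.3,0,0]}])

```text
clock: 10.13
eef_pos: [558.7, 288.4, 42.6]
eef_rot: [-1.572, 0.003, 1.511]
wrist_force: [-0.3, 0.5, -2.2]
finger_gap: 24.6
```

```bash
python3 go.py 558 289 40 87
```

```text
dp [0.6, 2.6, 0.8] turn [0.1, -0.4, -0.2]
t 10.13 pos [558.7 288.4  42.6] rot [-90.1   0.2  86.6] F [-0.3  0.5 -2.2] gap 24.6
```

Emit:
servo_tool(commands=[{"dp": [0,1,0],"turn": [0,0,0]},{"dp": [0,2,0],"turn": [0,0,0]},{"dp": [0,2.5,0],"turn": [0,0,0]},{"dp": [0,2.5,0],"turn": [0,0,0]}])

```text
clock: 10.47
eef_pos: [558.8, 288.4, 40.3]
eef_rot: [-1.573, 0.003, 1.512]
wrist_force: [1.0, 0.4, -3.2]
finger_gap: 25.1
```

Emit:
servo_tool(commands=[{"dp": [0,0.5,0],"turn": [0,0,0]},{"dp": [0,0.5,0],"turn": [0,0,0]}])

```text
clock: 10.63
eef_pos: [558.8, 288.5, 39.8]
eef_rot: [-1.573, 0.003, 1.512]
wrist_force: [0.3, -0.2, -2.9]
finger_gap: 24.4
```

Emit:
servo_tool(commands=[{"dp": [0,0.5,0],"turn": [0,0,0]},{"dp": [0,0.8,0],"turn": [0,0,0]},{"dp": [0,0.8,0],"turn": [0,0,0]}])

```text
clock: 10.88
eef_pos: [558.9, 288.5, 39.3]
eef_rot: [-1.573, 0.003, 1.512]
wrist_force: [-0.4, -0.6, 1.9]
finger_gap: 24.8
```

Touchdown (z force -2.9 → +1.9). Release.

Emit:
servo_tool(commands=[{"dp": [0,0,0],"turn": [0,0,0]},{"dp": [0,0,0],"turn": [0,0,0]},{"dp": [0,0,0],"turn": [0,0,0]},{"dp": [0,0,0],"turn": [0,0,0]}], grip=-0.15)

```text
clock: 11.22
eef_pos: [558.9, 288.5, 39.3]
eef_rot: [-1.573, 0.003, 1.512]
wrist_force: [-0.5, -0.4, -0.1]
finger_gap: 47.3
```

Emit:
servo_tool(commands=[{"dp": [0,-8,0],"turn": [0,0,0]},{"dp": [0,-35,0],"turn": [0,0,0]},{"dp": [0,-70,0],"turn": [0,0,0]},{"dp": [0,-95,0],"turn": [0,0,0]},{"dp": [0,-105,0],"turn": [0,0,0]}])

```text
clock: 11.63
eef_pos: [559.9, 289.4, 149.1]
eef_rot: [-1.578, 0.0, 1.512]
wrist_force: [0.6, 0.8, 0.0]
finger_gap: 54.0
```

```bash
python3 go.py 561.3 170 100 87
```

```text
dp [-119.1, 49.2, -8.1] turn [0.4, -0.4, -0.0]
t 11.63 pos [559.9 289.4 149.1] rot [-90.4   0.   86.6] F [0.6 0.8 0. ] gap 54.0
```

Emit:
servo_tool(commands=[{"dp": [-30,0,-2],"turn": [0,0,0]},{"dp": [-65,5,-4],"turn": [0,0,0]},{"dp": [-98,15,-7],"turn": [0,0,0]},{"dp": [-115,30,-8],"turn": [0,0,0]},{"dp": [-119,45,-8],"turn": [0,0,0]}])

```text
clock: 12.05
eef_pos: [561.2, 167.3, 103.7]
eef_rot: [-1.578, 0.0, 1.509]
wrist_force: [0.4, 0.5, -0.6]
finger_gap: 54.2
```

Emit:
servo_tool(commands=[{"dp": [0,0,0],"turn": [0,0,0]}])

```text
clock: 12.13
eef_pos: [559.9, 165.8, 100.8]
eef_rot: [-1.574, 0.002, 1.508]
wrist_force: [-0.4, -0.0, -0.8]
finger_gap: 54.1
```

```bash
python3 go.py 561.3 170 17 87;  python3 snap.py side 220 210 220 190 d1
```

```text
dp [4.4, 83.8, -0.9] turn [0.2, -0.6, -0.1]
t 12.13 pos [559.9 165.8 100.8] rot [-90.2   0.1  86.4] F [-0.4 -0.  -0.8] gap 54.1
```

View pics/d1.png

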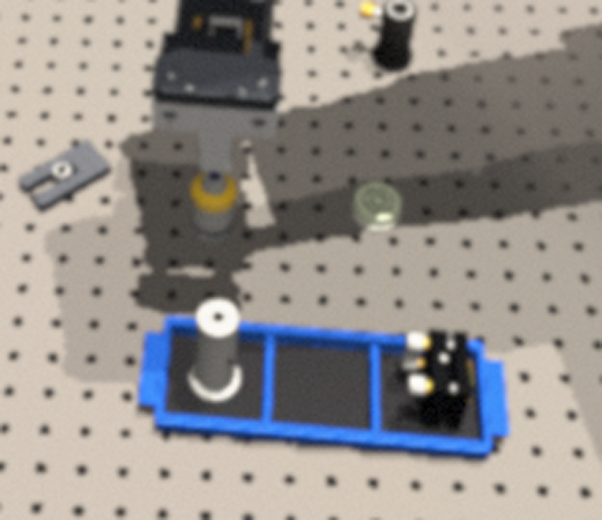

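The pillar stands in the far pocket (zoom (215,345)), the mount in the near one. Gripper is over the yellow objective (zoom (213,200)). Descend.

Emit:
servo_tool(commands=[{"dp": [4,12,-1],"turn": [0,-0.5,0]},{"dp": [4,35,-1],"turn": [0,-0.5,0]},{"dp": [4,60,-1],"turn": [0,-0.5,0]},{"dp": [4,76,-1],"turn": [0,-0.5,0]},{"dp": [4,82,-1],"turn": [0,-0.5,0]}])

```text
clock: 12.6
eef_pos: [561.0, 170.8, 17.7]
eef_rot: [-1.573, 0.002, 1.518]
wrist_force: [-0.0, 0.6, -0.0]
finger_gap: 54.2
```

Emit:
servo_tool(commands=[{"dp": [0,0,0],"turn": [0,0,0]}])

```text
clock: 12.68
eef_pos: [560.7, 171.4, 16.7]
eef_rot: [-1.571, 0.003, 1.519]
wrist_force: [-0.2, -0.8, -0.1]
finger_gap: 53.9
```

```bash
python3 go.py 561.3 170 17 87
```

```text
dp [-1.4, -0.2, -0.7] turn [0.0, 0.0, -0.1]
t 12.68 pos [560.7 171.4  16.7] rot [-90.    0.1  87. ] F [-0.2 -0.8 -0.1] gap 53.9
```

Emit:
servo_tool(commands=[{"dp": [-1,0,-0.5],"turn": [0,0,0]},{"dp": [-1,0,-0.5],"turn": [0,0,0]}])

```text
clock: 12.85
eef_pos: [561.7, 170.8, 17.6]
eef_rot: [-1.572, 0.002, 1.52]
wrist_force: [-0.7, -0.2, 0.2]
finger_gap: 54.2
```

Emit:
servo_tool(commands=[{"dp": [0,0,0],"turn": [0,0,0]},{"dp": [0,0,0],"turn": [0,0,0]},{"dp": [0,0,0],"turn": [0,0,0]},{"dp": [0,0,0],"turn": [0,0,0]},{"dp": [0,0,0],"turn": [0,0,0]}], grip=1, force=30)

```text
clock: 13.27
eef_pos: [561.9, 170.9, 18.0]
eef_rot: [-1.573, 0.002, 1.52]
wrist_force: [-1.0, -1.5, 3.8]
finger_gap: 29.7
```

Emit:
servo_tool(commands=[{"dp": [0,0,0],"turn": [0,0,0]},{"dp": [0,-6,0],"turn": [0,0,0]},{"dp": [0,-25,0],"turn": [0,0,0]},{"dp": [0,-60,0],"turn": [0,0,0]},{"dp": [0,-95,0],"turn": [0,0,0]}])

```text
clock: 13.68
eef_pos: [560.9, 170.9, 113.6]
eef_rot: [-1.571, 0.003, 1.52]
wrist_force: [1.1, -0.3, -0.6]
finger_gap: 29.7
```

```bash
python3 go.py 476.5 -296 130 97.5;  python3 snap.py side 220 170 220 190 d2
```

```text
dp [-470.6, -15.1, 60.4] turn [-0.0, -10.4, -0.2]
t 13.68 pos [560.9 170.9 113.6] rot [-90.    0.2  87.1] F [ 1.1 -0.3 -0.6] gap 29.7
```

View pics/d2.png

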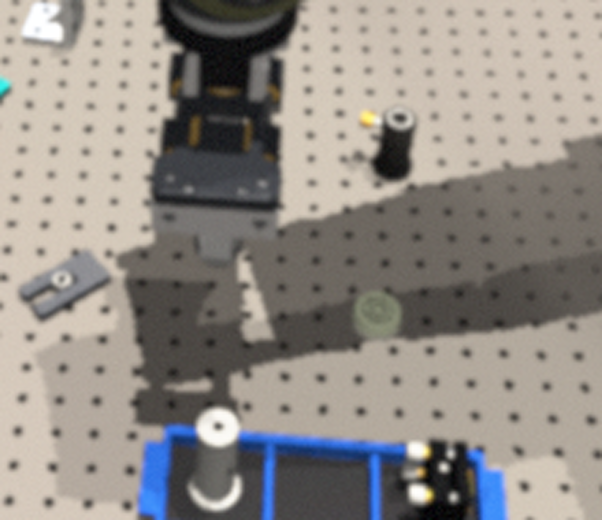

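Objective is out of its spot and held (gap 29.7). Carry to the orange tray.

Emit:
servo_tool(commands=[{"dp": [-20,-3,3],"turn": [0,-1,0]},{"dp": [-55,-8,7],"turn": [0,-3,0]},{"dp": [-95,-15,12],"turn": [0,-6,0]},{"dp": [-135,-18,17],"turn": [0,-9,0]},{"dp": [-175,-18,22],"turn": [0,-10.5,0]}])

```text
clock: 14.15
eef_pos: [532.4, -3.5, 140.5]
eef_rot: [-1.582, 0.002, 1.707]
wrist_force: [1.5, -0.3, -1.5]
finger_gap: 29.5
```

```bash
python3 go.py 476.5 -296 130 97.5
```

```text
dp [-282.2, 9.9, 95.1] turn [0.7, 0.3, -0.1]
t 14.15 pos [532.4  -3.5 140.5] rot [-90.7   0.1  97.8] F [ 1.5 -0.3 -1.5] gap 29.5
```

Emit:
servo_tool(commands=[{"dp": [-38,0,13],"turn": [0,0,0]},{"dp": [-76,0,26],"turn": [0,0,0]},{"dp": [-114,0,38],"turn": [0,0,0]},{"dp": [-152,0,51],"turn": [0,0,0]},{"dp": [-190,0,64],"turn": [0,0,0]}])

```text
clock: 14.57
eef_pos: [493.9, -202.2, 140.4]
eef_rot: [-1.583, 0.002, 1.707]
wrist_force: [1.5, 0.4, -1.0]
finger_gap: 29.5
```

```bash
python3 go.py 476.5 -296 130 97.5
```

```text
dp [-90.5, 10.3, 30.1] turn [0.7, 0.3, -0.1]
t 14.57 pos [ 493.9 -202.2  140.4] rot [-90.7   0.1  97.8] F [ 1.5  0.4 -1. ] gap 29.5
```

Emit:
servo_tool(commands=[{"dp": [-36,0,12],"turn": [0,0,0]},{"dp": [-66,2,22],"turn": [0.3,0,0]},{"dp": [-84,5,28],"turn": [0.5,0,0]},{"dp": [-90,15,30],"turn": [0.7,0,0]},{"dp": [-90,35,30],"turn": [0.7,0,0]}])

```text
clock: 14.98
eef_pos: [477.2, -297.3, 106.4]
eef_rot: [-1.573, 0.005, 1.705]
wrist_force: [0.4, -0.3, -1.2]
finger_gap: 29.4
```

Emit:
servo_tool(commands=[{"dp": [0,0,0],"turn": [0,0,0]}])

```text
clock: 15.07
eef_pos: [475.8, -296.0, 102.7]
eef_rot: [-1.569, 0.001, 1.704]
wrist_force: [-0.5, 1.3, -2.6]
finger_gap: 29.8
```

```bash
python3 go.py 476.5 -296 26 97.5; python3 snap.py side 250 60 200 150 d3; python3 snap.py top 330 180 160 160 d4
```

```text
dp [-0.0, 76.7, -0.9] turn [-0.1, 0.1, -0.0]
t 15.07 pos [ 475.8 -296.   102.7] rot [-89.9   0.   97.6] F [-0.5  1.3 -2.6] gap 29.8
```

View pics/d3.png

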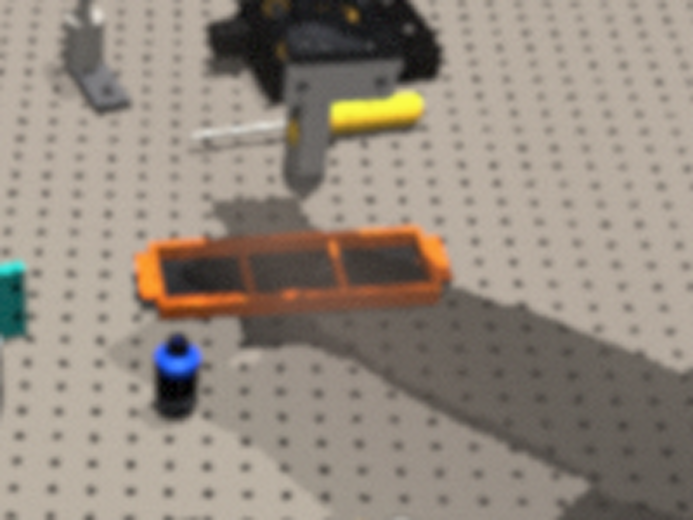

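Holding the objective over the middle orange pocket. Lower; contact expected near TCP z 22.

Emit:
servo_tool(commands=[{"dp": [0,20,-0.7],"turn": [0,0,0]},{"dp": [0,45,-0.7],"turn": [0,0,0]},{"dp": [0,65,-0.7],"turn": [0,0,0]},{"dp": [0,74,-0.7],"turn": [0,0,0]},{"dp": [0,77,-0.7],"turn": [0,0,0]}])

```text
clock: 15.58
eef_pos: [478.0, -296.2, 28.7]
eef_rot: [-1.571, 0.003, 1.706]
wrist_force: [-0.9, 0.6, -2.0]
finger_gap: 29.6
```

Emit:
servo_tool(commands=[{"dp": [0,0.5,0],"turn": [0,0,0]},{"dp": [0,1,0],"turn": [0,0,0]},{"dp": [0,1,0],"turn": [0,0,0]}])

```text
clock: 15.83
eef_pos: [478.7, -296.4, 28.9]
eef_rot: [-1.573, 0.004, 1.706]
wrist_force: [1.0, -0.3, -0.0]
finger_gap: 29.7
```

```bash
python3 go.py 476.5 -296 22 97.5
```

```text
dp [0.7, 6.9, 2.1] turn [0.1, 0.2, -0.2]
t 15.83 pos [ 478.7 -296.4   28.9] rot [-90.1   0.2  97.7] F [ 1.  -0.3 -0. ] gap 29.7
```

Emit:
servo_tool(commands=[{"dp": [0.5,2,2],"turn": [0,0,0]},{"dp": [0.5,4,2],"turn": [0,0,0]},{"dp": [0.5,5,2],"turn": [0,0,0]},{"dp": [0.5,5.5,2],"turn": [0,0,0]},{"dp": [0.5,5.5,2],"turn": [0,0,0]}])

```text
clock: 16.25
eef_pos: [476.6, -296.2, 23.4]
eef_rot: [-1.572, 0.004, 1.706]
wrist_force: [0.2, 0.3, -0.4]
finger_gap: 29.5
```

Emit:
servo_tool(commands=[{"dp": [0,0.5,0],"turn": [0,0,0]},{"dp": [0,0.5,0],"turn": [0,0,0]}])

```text
clock: 16.42
eef_pos: [476.6, -296.2, 22.8]
eef_rot: [-1.572, 0.004, 1.706]
wrist_force: [0.1, -0.1, -1.8]
finger_gap: 29.7
```

Emit:
servo_tool(commands=[{"dp": [0,0.5,0],"turn": [0,0,0]},{"dp": [0,0.8,0],"turn": [0,0,0]},{"dp": [0,0.8,0],"turn": [0,0,0]}])

```text
clock: 16.67
eef_pos: [476.6, -296.2, 22.1]
eef_rot: [-1.572, 0.004, 1.706]
wrist_force: [0.3, 1.3, -0.1]
finger_gap: 29.6
```

Emit:
servo_tool(commands=[{"dp": [0,0.5,0],"turn": [0,0,0]},{"dp": [0,0.5,0],"turn": [0,0,0]}])

```text
clock: 16.83
eef_pos: [476.7, -296.3, 22.0]
eef_rot: [-1.573, 0.004, 1.706]
wrist_force: [-3.4, 1.2, 5.0]
finger_gap: 29.1
```

Contact (5 N up). Release and rise.

Emit:
servo_tool(commands=[{"dp": [0,0,0],"turn": [0,0,0]},{"dp": [0,0,0],"turn": [0,0,0]},{"dp": [0,0,0],"turn": [0,0,0]},{"dp": [0,0,0],"turn": [0,0,0]}], grip=-0.1)

```text
clock: 17.17
eef_pos: [476.7, -296.3, 22.0]
eef_rot: [-1.573, 0.004, 1.706]
wrist_force: [0.0, -0.6, -0.1]
finger_gap: 50.7
```

Emit:
servo_tool(commands=[{"dp": [0,-8,0],"turn": [0,0,0]},{"dp": [0,-35,0],"turn": [0,0,0]},{"dp": [0,-70,0],"turn": [0,0,0]},{"dp": [0,-95,0],"turn": [0,0,0]},{"dp": [0,-105,0],"turn": [0,0,0]}])

```text
clock: 17.58
eef_pos: [477.5, -296.6, 131.3]
eef_rot: [-1.576, 0.008, 1.706]
wrist_force: [0.3, -0.0, 0.4]
finger_gap: 51.7
```

```bash
python3 go.py 427 5 120 77
```

```text
dp [305.7, 8.9, 9.5] turn [0.4, 20.7, -0.4]
t 17.58 pos [ 477.5 -296.6  131.3] rot [-90.3   0.5  97.7] F [ 0.3 -0.   0.4] gap 51.7
```

Emit:
servo_tool(commands=[{"dp": [40,0,1],"turn": [0,5,0]},{"dp": [80,0,2],"turn": [0,11,0]},{"dp": [120,0,4],"turn": [0,16,0]},{"dp": [160,0,5],"turn": [0,20,0]},{"dp": [200,0,6],"turn": [0,20.7,0]}])

```text
clock: 18.0
eef_pos: [443.7, -97.6, 129.5]
eef_rot: [-1.578, 0.005, 1.34]
wrist_force: [0.8, 0.9, 0.4]
finger_gap: 52.0
```

```bash
python3 go.py 427 5 120 77; python3 snap.py side 250 60 200 150 e1; python3 snap.py side 290 140 150 120 e2
```

```text
dp [96.1, 8.7, 39.8] turn [0.4, -0.2, -0.3]
t 18.0 pos [443.7 -97.6 129.5] rot [-90.4   0.3  76.8] F [0.8 0.9 0.4] gap 52.0
```

View pics/e1.png

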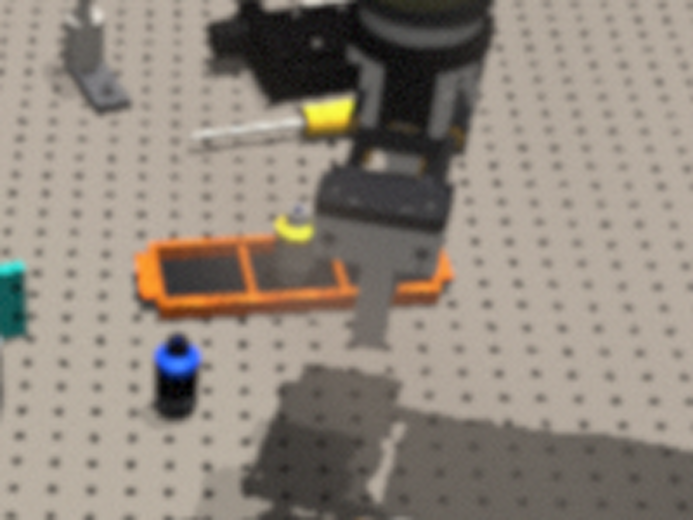

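The objective stands upright in the middle orange pocket (zoom (295,250)). On to the post holder.

Emit:
servo_tool(commands=[{"dp": [30,0,12],"turn": [0,0,0]},{"dp": [62,0,26],"turn": [0,0,0]},{"dp": [85,4,35],"turn": [0,0,0]},{"dp": [95,10,39.5],"turn": [0,0,0]},{"dp": [96,20,40],"turn": [0,0,0]}])

```text
clock: 18.52
eef_pos: [426.1, 8.0, 108.7]
eef_rot: [-1.579, 0.005, 1.35]
wrist_force: [0.2, -0.9, 0.7]
finger_gap: 51.5
```

Emit:
servo_tool(commands=[{"dp": [0,2,0],"turn": [0,0,0]},{"dp": [0,2,0],"turn": [0,0,0]}])

```text
clock: 18.68
eef_pos: [425.9, 7.1, 105.7]
eef_rot: [-1.577, 0.005, 1.35]
wrist_force: [-0.5, -0.4, -0.7]
finger_gap: 51.6
```

```bash
python3 go.py 427 5 19 77;  python3 snap.py side 290 120 150 130 e3
```

```text
dp [-1.4, 86.7, -1.0] turn [0.4, 0.3, -0.3]
t 18.68 pos [425.9   7.1 105.7] rot [-90.4   0.3  77.3] F [-0.5 -0.4 -0.7] gap 51.6
```

View pics/e3.png

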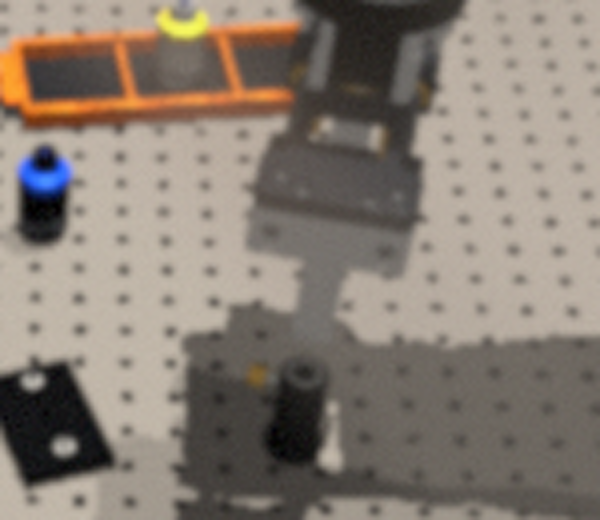

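Emit:
servo_tool(commands=[{"dp": [-1.4,15,-1],"turn": [0.4,0,-0.3]},{"dp": [-1.4,40,-1],"turn": [0.4,0,-0.3]},{"dp": [-1.4,65,-1],"turn": [0.4,0,-0.3]},{"dp": [-1.4,80,-1],"turn": [0.4,0,-0.3]},{"dp": [-1.4,85.5,-1],"turn": [0.4,0,-0.3]}])

```text
clock: 19.15
eef_pos: [426.6, 3.9, 18.9]
eef_rot: [-1.568, 0.0, 1.348]
wrist_force: [0.6, -0.2, -0.0]
finger_gap: 51.8
```

Emit:
servo_tool(commands=[{"dp": [0,0,0],"turn": [0,0,0]}])

```text
clock: 19.23
eef_pos: [426.4, 3.2, 18.3]
eef_rot: [-1.567, 0.0, 1.347]
wrist_force: [0.3, -0.1, 0.5]
finger_gap: 51.5
```

```bash
python3 go.py 427 5 19 77
```

```text
dp [1.9, -0.7, -0.1] turn [-0.2, 0.2, -0.0]
t 19.23 pos [426.4   3.2  18.3] rot [-89.8   0.   77.2] F [ 0.3 -0.1  0.5] gap 51.5
```

Emit:
servo_tool(commands=[{"dp": [1.5,-0.6,0],"turn": [-0.2,0,0]},{"dp": [1.5,-0.6,0],"turn": [-0.2,0,0]}])

```text
clock: 19.4
eef_pos: [427.4, 4.4, 19.8]
eef_rot: [-1.572, 0.0, 1.346]
wrist_force: [-0.4, -0.4, 0.1]
finger_gap: 51.8
```

Emit:
servo_tool(commands=[{"dp": [0,0,0],"turn": [0,0,0]},{"dp": [0,0,0],"turn": [0,0,0]},{"dp": [0,0,0],"turn": [0,0,0]},{"dp": [0,0,0],"turn": [0,0,0]},{"dp": [0,0,0],"turn": [0,0,0]}], grip=1, force=30)

```text
clock: 19.82
eef_pos: [427.6, 4.4, 20.1]
eef_rot: [-1.572, 0.0, 1.346]
wrist_force: [-1.4, 0.8, 2.5]
finger_gap: 25.3
```

Emit:
servo_tool(commands=[{"dp": [0,0,0],"turn": [0,0,0]},{"dp": [0,-6,0],"turn": [0,0,0]},{"dp": [0,-25,0],"turn": [0,0,0]},{"dp": [0,-60,0],"turn": [0,0,0]},{"dp": [0,-95,0],"turn": [0,0,0]}])

```text
clock: 20.23
eef_pos: [426.6, 4.5, 116.0]
eef_rot: [-1.57, 0.0, 1.347]
wrist_force: [-0.1, 0.6, -0.3]
finger_gap: 24.9
```

```bash
python3 go.py 411 -305 130 97.5;  python3 snap.py side 290 100 150 130 e4
```

```text
dp [-305.3, -13.9, -53.6] turn [-0.1, -20.3, -0.0]
t 20.23 pos [426.6   4.5 116. ] rot [-89.9   0.   77.2] F [-0.1  0.6 -0.3] gap 24.9
```

View pics/e4.png

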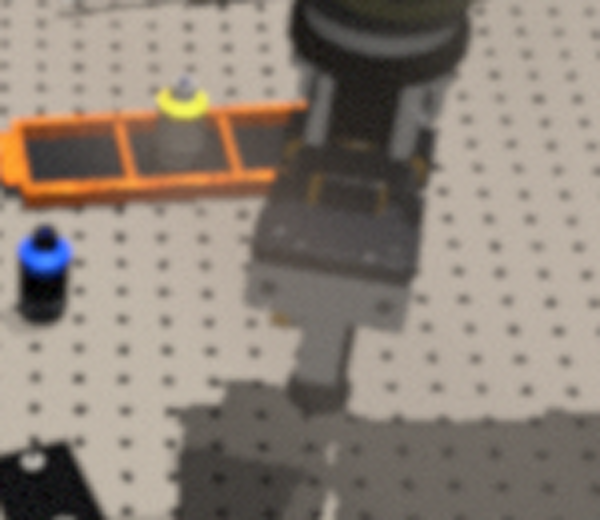

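The post holder hangs upright in the jaws, thumbscrew visible at zoom (281,320). Carry to near orange pocket.

Emit:
servo_tool(commands=[{"dp": [-20,-3,-4],"turn": [0,-3,0]},{"dp": [-55,-8,-10],"turn": [0,-8,0]},{"dp": [-95,-13,-17],"turn": [0,-14,0]},{"dp": [-135,-14,-24],"turn": [0,-19,0]},{"dp": [-173,-14,-30],"turn": [0,-20.3,0]}])

```text
clock: 20.7
eef_pos: [420.1, -172.7, 137.6]
eef_rot: [-1.58, 0.003, 1.707]
wrist_force: [0.6, 0.3, -0.1]
finger_gap: 25.0
```

```bash
python3 go.py 411 -305 130 97.5
```

```text
dp [-129.8, 7.7, 27.1] turn [0.5, 0.3, -0.2]
t 20.7 pos [ 420.1 -172.7  137.6] rot [-90.5   0.2  97.8] F [ 0.6  0.3 -0.1] gap 25.0
```

Emit:
servo_tool(commands=[{"dp": [-38,0,8],"turn": [0,0,0]},{"dp": [-74,0,15],"turn": [0,0,0]},{"dp": [-104,2,22],"turn": [0,0,0]},{"dp": [-123,5,26],"turn": [0,0,0]},{"dp": [-129.5,15,27],"turn": [0,0,0]}])

```text
clock: 21.12
eef_pos: [411.0, -307.5, 123.4]
eef_rot: [-1.582, 0.005, 1.705]
wrist_force: [1.1, -0.3, -1.1]
finger_gap: 25.1
```

Emit:
servo_tool(commands=[{"dp": [0,5,0],"turn": [0.3,0,0]},{"dp": [0,5,0],"turn": [0.3,0,0]}])

```text
clock: 21.28
eef_pos: [410.5, -306.6, 116.9]
eef_rot: [-1.574, 0.003, 1.705]
wrist_force: [0.8, 0.2, -1.2]
finger_gap: 24.8
```

```bash
python3 go.py 411 -305 28 97.5; python3 snap.py side 290 60 150 130 e5
```

```text
dp [1.8, 88.9, -0.4] turn [0.2, 0.2, -0.2]
t 21.28 pos [ 410.5 -306.6  116.9] rot [-90.2   0.2  97.7] F [ 0.8  0.2 -1.2] gap 24.8
```

View pics/e5.png

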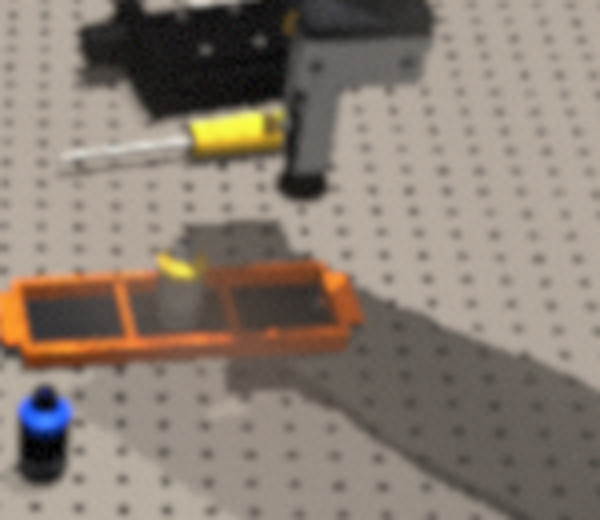

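Emit:
servo_tool(commands=[{"dp": [1,20,0],"turn": [0,0,0]},{"dp": [1,48,0],"turn": [0,0,0]},{"dp": [1,72,0],"turn": [0,0,0]},{"dp": [1,84,0],"turn": [0,0,0]},{"dp": [1,88,0],"turn": [0,0,0]}])

```text
clock: 21.75
eef_pos: [410.9, -303.8, 28.1]
eef_rot: [-1.573, 0.001, 1.707]
wrist_force: [0.3, 0.2, -1.7]
finger_gap: 24.8
```

Emit:
servo_tool(commands=[{"dp": [0,0.5,0],"turn": [0,0,0]},{"dp": [0,1,0],"turn": [0,0,0]}])

```text
clock: 21.92
eef_pos: [411.3, -303.2, 27.7]
eef_rot: [-1.574, 0.001, 1.708]
wrist_force: [0.3, 0.1, 0.0]
finger_gap: 24.6
```

```bash
python3 go.py 411 -305 24 97.5
```

```text
dp [-1.8, 3.7, 0.6] turn [0.2, 0.4, -0.1]
t 21.92 pos [ 411.3 -303.2   27.7] rot [-90.2   0.1  97.9] F [0.3 0.1 0. ] gap 24.6
```

Emit:
servo_tool(commands=[{"dp": [-1,1,0],"turn": [0,0,0]},{"dp": [-1,2,0],"turn": [0,0,0]},{"dp": [-1,2.5,0],"turn": [0,0,0]},{"dp": [-1,2.8,0],"turn": [0,0,0]}])

```text
clock: 22.25
eef_pos: [411.6, -304.3, 25.3]
eef_rot: [-1.574, 0.002, 1.708]
wrist_force: [-1.5, 0.2, -0.0]
finger_gap: 25.0
```

Emit:
servo_tool(commands=[{"dp": [0,0.5,0],"turn": [0,0,0]},{"dp": [0,0.7,0],"turn": [0,0,0]},{"dp": [0,0.7,0],"turn": [0,0,0]}])

```text
clock: 22.5
eef_pos: [411.6, -304.3, 24.6]
eef_rot: [-1.574, 0.002, 1.708]
wrist_force: [-0.3, -0.7, -1.1]
finger_gap: 25.2
```

Emit:
servo_tool(commands=[{"dp": [0,0.5,0],"turn": [0,0,0]},{"dp": [0,0.7,0],"turn": [0,0,0]},{"dp": [0,0.7,0],"turn": [0,0,0]}])

```text
clock: 22.75
eef_pos: [411.7, -304.4, 24.1]
eef_rot: [-1.574, 0.002, 1.708]
wrist_force: [0.6, 0.4, 2.4]
finger_gap: 24.6
```

Contact. Release, rise.

Emit:
servo_tool(commands=[{"dp": [0,0,0],"turn": [0,0,0]},{"dp": [0,0,0],"turn": [0,0,0]},{"dp": [0,0,0],"turn": [0,0,0]},{"dp": [0,0,0],"turn": [0,0,0]}], grip=-0.1)

```text
clock: 23.08
eef_pos: [411.7, -304.4, 24.1]
eef_rot: [-1.574, 0.002, 1.708]
wrist_force: [0.4, -0.4, 0.0]
finger_gap: 48.0
```

Emit:
servo_tool(commands=[{"dp": [0,-8,0],"turn": [0,0,0]},{"dp": [0,-35,0],"turn": [0,0,0]},{"dp": [0,-70,0],"turn": [0,0,0]},{"dp": [0,-105,0],"turn": [0,0,0]},{"dp": [0,-130,0],"turn": [0,0,0]}], grip=-0.4)

```text
clock: 23.5
eef_pos: [411.5, -304.4, 157.6]
eef_rot: [-1.576, 0.004, 1.708]
wrist_force: [0.2, 0.3, 0.0]
finger_gap: 65.8
```

```bash
python3 go.py 682.8 -135.8 140 80.5
```

```text
dp [130.0, 18.6, -291.7] turn [0.3, 17.4, -0.2]
t 23.5 pos [ 411.5 -304.4  157.6] rot [-90.3   0.2  97.9] F [0.2 0.3 0. ] gap 65.8
```

Emit:
servo_tool(commands=[{"dp": [15,0,-34],"turn": [0,4,0]},{"dp": [30,0,-68],"turn": [0,9,0]},{"dp": [46,2,-103],"turn": [0,14,0]},{"dp": [61,4,-137],"turn": [0,17,0]},{"dp": [76,6,-171],"turn": [0,17.4,0]}])

```text
clock: 23.92
eef_pos: [571.9, -204.5, 153.0]
eef_rot: [-1.578, 0.003, 1.401]
wrist_force: [-0.2, -0.5, -0.8]
finger_gap: 65.6
```

```bash
python3 go.py 682.8 -135.8 130 80.5; python3 snap.py side 250 60 200 150 f0;
```

```text
dp [86.5, 23.4, -97.5] turn [0.4, -0.2, -0.1]
t 23.92 pos [ 571.9 -204.5  153. ] rot [-90.4   0.1  80.3] F [-0.2 -0.5 -0.8] gap 65.6
```

View pics/f0.png

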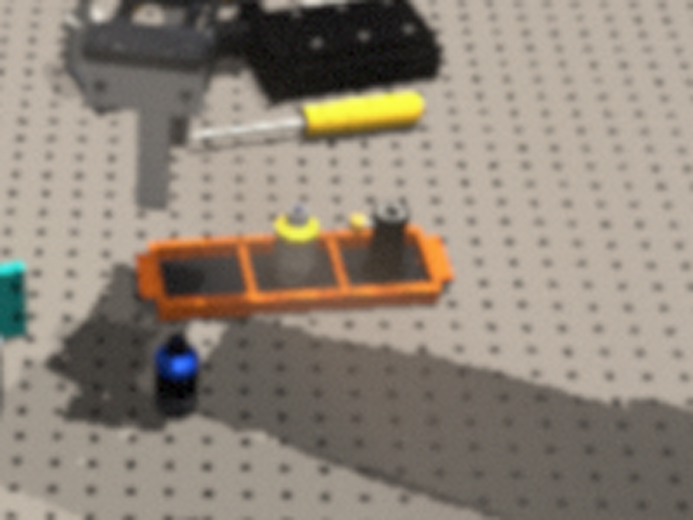

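The post holder stands in the near orange pocket (zoom (388,235)), objective in the middle. Now the bracket.

Emit:
servo_tool(commands=[{"dp": [26,5,-29],"turn": [0,0,0]},{"dp": [52,10,-58],"turn": [0,0,0]},{"dp": [74,16,-84],"turn": [0,0,0]},{"dp": [84,21,-95],"turn": [0,0,0]},{"dp": [86.5,30,-97.5],"turn": [0,0,0]}])

```text
clock: 24.38
eef_pos: [688.0, -129.8, 122.8]
eef_rot: [-1.579, 0.001, 1.408]
wrist_force: [-0.6, -0.4, 0.3]
finger_gap: 65.3
```

Emit:
servo_tool(commands=[{"dp": [0,5,0],"turn": [0,0,0]},{"dp": [0,5,0],"turn": [0,0,0]}])

```text
clock: 24.55
eef_pos: [686.9, -130.1, 116.4]
eef_rot: [-1.577, 0.001, 1.408]
wrist_force: [-0.1, -0.1, 0.2]
finger_gap: 65.9
```

```bash
python3 go.py 682.8 -135.8 26 80.5; python3 snap.py side 190 70 150 130 f1
```

```text
dp [-6.2, 90.4, 3.7] turn [0.3, 0.2, -0.1]
t 24.55 pos [ 686.9 -130.1  116.4] rot [-90.3   0.1  80.7] F [-0.1 -0.1  0.2] gap 65.9
```

View pics/f1.png

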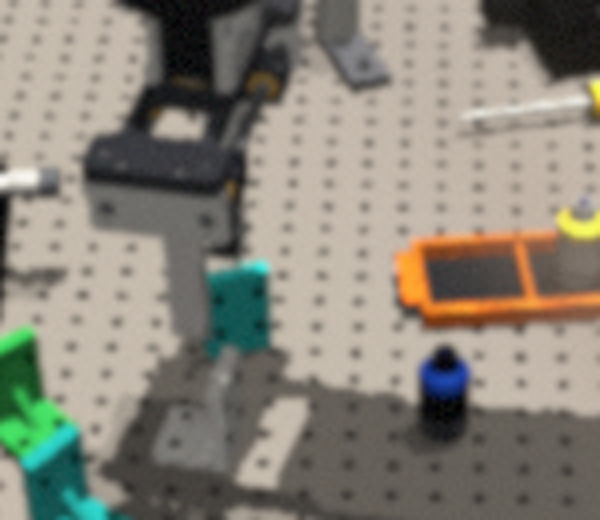

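Emit:
servo_tool(commands=[{"dp": [-5.5,8,3.5],"turn": [0,0,0]},{"dp": [-5.5,12,3.5],"turn": [0,0,0]},{"dp": [-5.5,15,3.5],"turn": [0.2,0,0]}])

```text
clock: 24.85
eef_pos: [681.9, -136.5, 102.2]
eef_rot: [-1.574, 0.001, 1.406]
wrist_force: [1.2, -0.3, -0.1]
finger_gap: 66.0
```

```bash
python3 go.py 682.8 -135.8 26 80.5
```

```text
dp [1.0, 76.2, -0.5] turn [0.2, 0.1, -0.1]
t 24.85 pos [ 681.9 -136.5  102.2] rot [-90.2   0.1  80.6] F [ 1.2 -0.3 -0.1] gap 66.0
```

Emit:
servo_tool(commands=[{"dp": [0.5,12,-0.5],"turn": [0.2,0,0]},{"dp": [0.5,32,-0.5],"turn": [0.2,0,0]},{"dp": [0.5,55,-0.5],"turn": [0.2,0,0]},{"dp": [0.5,70,-0.5],"turn": [0.2,0,0]},{"dp": [0.5,75,-0.5],"turn": [0.2,0,0]}])

```text
clock: 25.27
eef_pos: [681.3, -136.0, 23.6]
eef_rot: [-1.566, 0.001, 1.406]
wrist_force: [-0.6, 0.5, 0.6]
finger_gap: 65.8
```

Emit:
servo_tool(commands=[{"dp": [0,0,0],"turn": [0,0,0]}])

```text
clock: 25.35
eef_pos: [681.0, -135.9, 22.6]
eef_rot: [-1.565, 0.001, 1.406]
wrist_force: [-0.1, -0.3, 0.5]
finger_gap: 66.1
```

```bash
python3 go.py 682.8 -135.8 26 80.5; python3 snap.py side 190 70 150 130 f2; python3 snap.py top 290 110 150 130 f2t
```

```text
dp [0.4, -3.4, -1.7] turn [-0.4, 0.0, -0.0]
t 25.35 pos [ 681.  -135.9   22.6] rot [-89.6   0.   80.5] F [-0.1 -0.3  0.5] gap 66.1
```

View pics/f2.png

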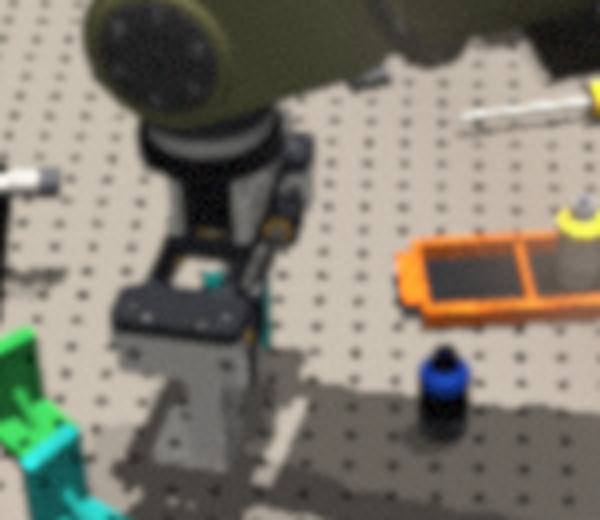

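Emit:
servo_tool(commands=[{"dp": [0.4,-2,-1],"turn": [-0.3,0,0]},{"dp": [0.4,-2,-1],"turn": [-0.3,0,0]},{"dp": [0.4,-2,-1],"turn": [-0.3,0,0]}])

```text
clock: 25.7
eef_pos: [683.0, -135.9, 27.1]
eef_rot: [-1.573, 0.001, 1.406]
wrist_force: [-0.3, -0.6, 0.1]
finger_gap: 65.7
```

Emit:
servo_tool(commands=[{"dp": [0,0,0],"turn": [0,0,0]},{"dp": [0,0,0],"turn": [0,0,0]},{"dp": [0,0,0],"turn": [0,0,0]},{"dp": [0,0,0],"turn": [0,0,0]},{"dp": [0,0,0],"turn": [0,0,0]}], grip=1, force=40)

```text
clock: 26.12
eef_pos: [683.0, -135.9, 27.1]
eef_rot: [-1.573, 0.001, 1.406]
wrist_force: [-0.2, 0.1, 0.1]
finger_gap: 39.4
```

Emit:
servo_tool(commands=[{"dp": [0,0,0],"turn": [0,0,0]},{"dp": [0,-6,0],"turn": [0,0,0]},{"dp": [0,-25,0],"turn": [0,0,0]},{"dp": [0,-60,0],"turn": [0,0,0]},{"dp": [0,-90,0],"turn": [0,0,0]}])

```text
clock: 26.53
eef_pos: [682.5, -135.7, 118.4]
eef_rot: [-1.572, 0.001, 1.406]
wrist_force: [0.4, 0.1, -0.2]
finger_gap: 39.5
```

```bash
python3 go.py 524.6 -289.7 140 97.5;  python3 snap.py side 190 50 150 130 f3
```

```text
dp [-177.9, -21.5, 130.4] turn [0.1, -16.9, -0.1]
t 26.53 pos [ 682.5 -135.7  118.4] rot [-90.1   0.1  80.5] F [ 0.4  0.1 -0.2] gap 39.5
```

View pics/f3.png

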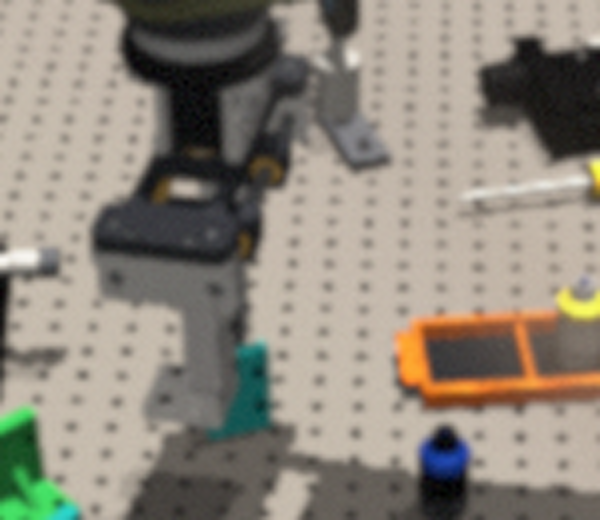

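Bracket is held, foot visible at zoom (170,395), level. Carry to the far orange pocket.

Emit:
servo_tool(commands=[{"dp": [-12,-10,9],"turn": [0,-2,0]},{"dp": [-38,-18,28],"turn": [0,-6,0]},{"dp": [-70,-22,51],"turn": [0,-11,0]},{"dp": [-102,-22,75],"turn": [0,-15,0]},{"dp": [-130,-22,95],"turn": [0,-16.9,0]}])

```text
clock: 27.0
eef_pos: [567.9, -250.0, 147.9]
eef_rot: [-1.581, 0.006, 1.705]
wrist_force: [1.4, -0.4, -1.0]
finger_gap: 39.4
```

```bash
python3 go.py 524.6 -289.7 135 97.5
```

```text
dp [-33.5, 12.5, 48.4] turn [0.6, 0.2, -0.3]
t 27.0 pos [ 567.9 -250.   147.9] rot [-90.6   0.3  97.7] F [ 1.4 -0.4 -1. ] gap 39.4
```

Emit:
servo_tool(commands=[{"dp": [-18,0,26],"turn": [0,0,0]},{"dp": [-28,4,41],"turn": [0.3,0,0]},{"dp": [-33,10,47.5],"turn": [0.5,0,0]},{"dp": [-33.5,20,48.4],"turn": [0.6,0,-0.2]},{"dp": [-33.5,35,48.4],"turn": [0.6,0,-0.2]}])

```text
clock: 27.42
eef_pos: [525.6, -289.8, 112.6]
eef_rot: [-1.572, 0.003, 1.705]
wrist_force: [0.4, 0.6, -0.3]
finger_gap: 39.5
```

Emit:
servo_tool(commands=[{"dp": [0,0,0],"turn": [0,0,0]},{"dp": [0,0,0],"turn": [0,0,0]}])

```text
clock: 27.58
eef_pos: [526.1, -288.7, 111.5]
eef_rot: [-1.571, 0.001, 1.706]
wrist_force: [0.2, 0.2, -1.0]
finger_gap: 39.8
```

```bash
python3 go.py 524.6 -289.7 40 97.5; python3 snap.py side 250 60 150 130 f4;python3 snap.py top 370 180 110 160 f4t
```

```text
dp [-0.7, 71.5, 1.6] turn [-0.0, 0.2, -0.1]
t 27.58 pos [ 526.1 -288.7  111.5] rot [-90.    0.1  97.7] F [ 0.2  0.2 -1. ] gap 39.8
```

View pics/f4.png

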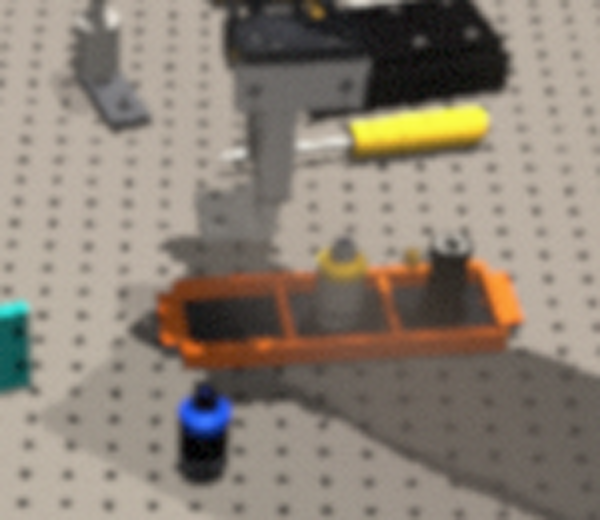

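View pics/f4t.png

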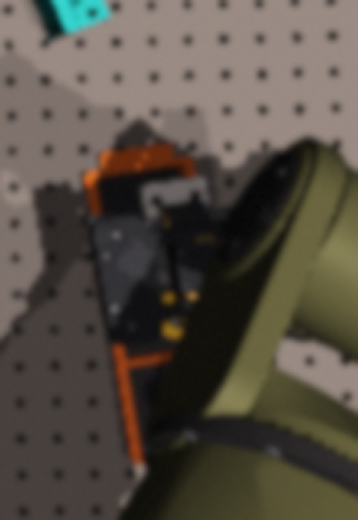

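The foot points along the tray over the far pocket, level. Lower; contact expected near z 31.

Emit:
servo_tool(commands=[{"dp": [-0.5,15,1.2],"turn": [0,0,0]},{"dp": [-0.5,40,1.2],"turn": [0,0,0]},{"dp": [-0.5,60,1.2],"turn": [0,0,0]},{"dp": [-0.5,70,1.2],"turn": [0,0,0]},{"dp": [-0.5,74,1.2],"turn": [0,0,0]}])

```text
clock: 28.1
eef_pos: [525.4, -289.6, 37.9]
eef_rot: [-1.571, 0.002, 1.706]
wrist_force: [0.1, -0.0, -1.0]
finger_gap: 39.5
```

Emit:
servo_tool(commands=[{"dp": [0,0.5,0],"turn": [0,0,0]},{"dp": [0,1,0],"turn": [0,0,0]}])

```text
clock: 28.27
eef_pos: [525.9, -289.7, 37.8]
eef_rot: [-1.572, 0.003, 1.707]
wrist_force: [0.6, 0.1, -0.5]
finger_gap: 39.5
```

```bash
python3 go.py 524.6 -289.7 32 97.5; python3 snap.py side 250 80 150 110 f5
```

```text
dp [0.2, 5.8, 1.3] turn [0.1, 0.3, -0.1]
t 28.27 pos [ 525.9 -289.7   37.8] rot [-90.1   0.1  97.8] F [ 0.6  0.1 -0.5] gap 39.5
```

View pics/f5.png

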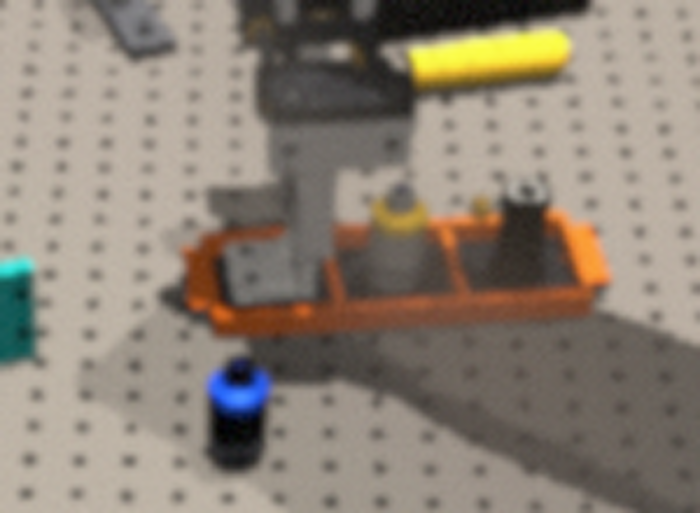

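Emit:
servo_tool(commands=[{"dp": [0.2,2,1],"turn": [0,0,0]},{"dp": [0.2,4,1],"turn": [0,0,0]},{"dp": [0.2,5,1],"turn": [0,0,0]},{"dp": [0.2,5.3,1],"turn": [0,0,0]}])

```text
clock: 28.65
eef_pos: [524.9, -289.8, 32.7]
eef_rot: [-1.572, 0.003, 1.706]
wrist_force: [-0.3, -0.1, -1.0]
finger_gap: 39.7
```

Emit:
servo_tool(commands=[{"dp": [0,0.5,0],"turn": [0,0,0]},{"dp": [0,0.7,0],"turn": [0,0,0]},{"dp": [0,0.7,0],"turn": [0,0,0]}])

```text
clock: 28.9
eef_pos: [524.9, -289.8, 32.0]
eef_rot: [-1.572, 0.003, 1.706]
wrist_force: [0.6, -0.9, -0.8]
finger_gap: 39.6
```

Emit:
servo_tool(commands=[{"dp": [0,0.5,0],"turn": [0,0,0]},{"dp": [0,0.8,0],"turn": [0,0,0]},{"dp": [0,0.8,0],"turn": [0,0,0]}])

```text
clock: 29.15
eef_pos: [525.0, -289.8, 31.2]
eef_rot: [-1.572, 0.003, 1.706]
wrist_force: [0.3, -0.3, -0.8]
finger_gap: 39.5
```

Emit:
servo_tool(commands=[{"dp": [0,0.3,0],"turn": [0,0,0]},{"dp": [0,0.3,0],"turn": [0,0,0]}])

```text
clock: 29.32
eef_pos: [525.0, -289.8, 31.1]
eef_rot: [-1.573, 0.003, 1.706]
wrist_force: [-1.0, 0.0, 3.2]
finger_gap: 39.7
```

Contact. Release to a 56 mm gap, rise.

Emit:
servo_tool(commands=[{"dp": [0,0,0],"turn": [0,0,0]},{"dp": [0,0,0],"turn": [0,0,0]},{"dp": [0,0,0],"turn": [0,0,0]},{"dp": [0,0,0],"turn": [0,0,0]}], grip=-0.2)

```text
clock: 29.65
eef_pos: [525.0, -289.8, 31.0]
eef_rot: [-1.573, 0.003, 1.706]
wrist_force: [0.4, 1.1, -1.1]
finger_gap: 56.3
```

Emit:
servo_tool(commands=[{"dp": [0,-5,0],"turn": [0,0,0]},{"dp": [0,-25,0],"turn": [0,0,0]},{"dp": [0,-60,0],"turn": [0,0,0]},{"dp": [0,-95,0],"turn": [0,0,0]},{"dp": [0,-130,0],"turn": [0,0,0]}])

```text
clock: 30.07
eef_pos: [524.5, -289.3, 162.9]
eef_rot: [-1.572, 0.003, 1.706]
wrist_force: [0.3, -0.7, 0.7]
finger_gap: 56.5
```

```bash
python3 go.py 350 -60 200 97.5
```

```text
dp [250.7, -38.0, 141.8] turn [0.1, 0.3, -0.2]
t 30.07 pos [ 524.5 -289.3  162.9] rot [-90.1   0.2  97.8] F [ 0.3 -0.7  0.7] gap 56.5
```

Move away for a clear final look.

Emit:
servo_tool(commands=[{"dp": [33,-10,19],"turn": [0,0,0]},{"dp": [66,-20,37],"turn": [0,0,0]},{"dp": [99,-30,56],"turn": [0,0,0]},{"dp": [132,-38,75],"turn": [0,0,0]},{"dp": [160,-38,91],"turn": [0,0,0]}])

```text
clock: 30.48
eef_pos: [411.5, -141.7, 202.0]
eef_rot: [-1.575, 0.004, 1.706]
wrist_force: [-0.2, 0.4, 0.7]
finger_gap: 56.3
```

Emit:
servo_tool(commands=[{"dp": [25,0,14],"turn": [0,0,0]},{"dp": [50,0,28],"turn": [0,0,0]},{"dp": [75,0,42],"turn": [0,0,0]},{"dp": [88,0,48],"turn": [0,0,0]},{"dp": [90,0,50],"turn": [0,0,0]}])

```text
clock: 30.9
eef_pos: [348.9, -57.9, 202.0]
eef_rot: [-1.576, 0.004, 1.708]
wrist_force: [-0.0, 0.9, 0.7]
finger_gap: 56.3
```

```bash
python3 snap.py side 200 80 220 310 z1; python3 snap.py top 130 110 330 240 z2
python3 - <<'E'
from loc import *
import numpy as np
O=dict(pillar=(559,288.5,30,68,90),mm=(420,296,40,45,60),yobj=(477,-296,30,56,70),ph=(411,-304,35,53,62),brtop=(525,-290,30,56,72),bobj=(559,-154,30,36,52),fork=(664,132,50,6,20),level=(448,152,30,6,22))
for n in ("side_z1.npz","top_z2.npz"):
    c=load(n)
    for k,a in O.items():
        try: print(n[:4],k,*rect(c,*a))
        except Exception as e: print(k,"none")
E
```

```text
side pillar [5.583e+02 2.894e+02 2.300e+01 2.510e+01 3.000e-01 2.070e+02 7.880e+01] [558.6 291.1]
side mm [425.6 295.1  42.9  36.2  84.5 427.   51.3] [423.9 297.3]
side yobj [ 476.8 -294.3   13.5   14.4   31.9   34.    62.9] [ 476.9 -292.8]
side ph [ 415.7 -299.5   36.4   27.3   31.    76.    57.5] [ 413.2 -300.8]
side brtop [ 525.8 -288.6   10.2   42.9    8.2   59.    63. ] [ 525.8 -286. ]
side bobj [ 559.5 -155.    28.3   30.    36.9  100.    46.6] [ 559.6 -148.9]
side fork [666.6 133.8  61.4  31.6  38.  374.   10.2] [665.3 133.8]
side level [448.6 152.5  31.7  30.4  89.1 220.   13.8] [448.6 154.4]
top_ pillar [558.1 287.7  23.8  21.5  87.2 118.   78.5] [558.  286.3]
top_ mm [424.4 293.9  42.9  36.5  86.1 254.   50.6] [422.9 293.5]
top_ yobj [ 477.2 -295.1   13.6   18.6   85.5   49.    63.3] [ 476.2 -294.7]
top_ ph [ 415.7 -301.5   39.5   23.6   23.1  128.    57.7] [ 411.6 -303.7]
top_ brtop [ 524.9 -289.4    9.9   40.2    7.2   92.    63.6] [ 524.9 -289.1]
top_ bobj [ 558.9 -156.6   28.8   29.3   44.4  111.    47.7] [ 559.  -155.8]
top_ fork [666.1 132.7  59.9  30.2  39.  287.    9.8] [664.  130.9]
top_ level [447.7 151.5  30.6  30.3  60.4 158.   13.3] [448.  151.4]
```

View pics/z1.png

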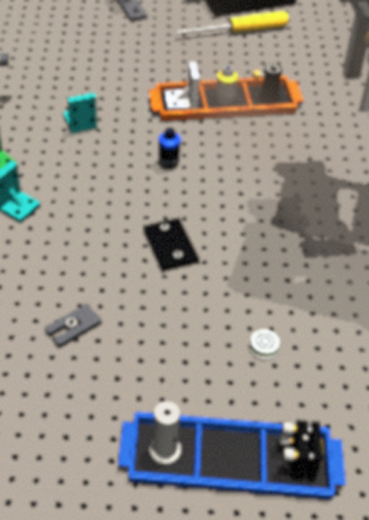

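View pics/z2.png

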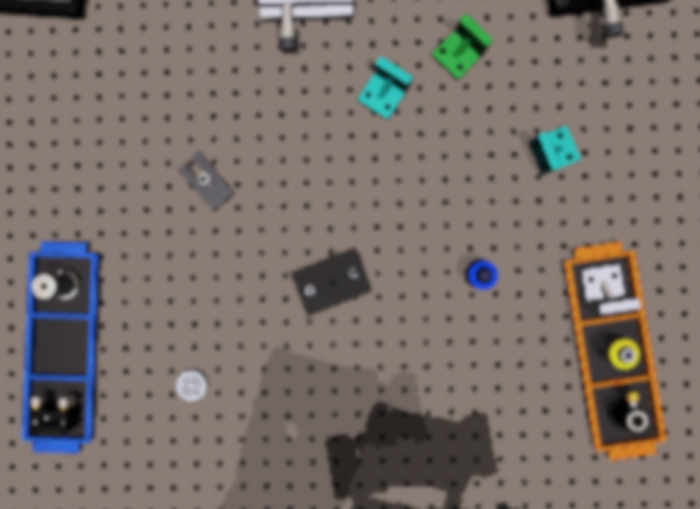

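Side and top views show all five parts upright, each in its own pocket. Top heights match resting on the 4 mm floor (79/51/63/58/64 mm), and the unwanted items have not moved.

```bash
python3 -c "
from cell import manip
print(manip.sign_off())"
```

```text
the job is handed in; nothing more can be done
None
```

Both kits are made up and the job is handed in, at about 31 s on the robot's clock. I placed the parts in the order you listed them:

| Tray | Near pocket | Middle pocket | Far pocket |
|---|---|---|---|
| Blue | mirror mount | empty | pillar |
| Orange | post holder | yellow-banded objective | bracket |

- **Final check:** side and top views showed all five parts upright, each in its own pocket. Their top heights are within about 1 mm of standing on the tray floor. The blue-banded objective, fork and level read within about 3 mm of their first positions, which is measurement noise.
- **Mirror mount:** it went down less gently than the rest. The force reached about 16 N on contact, and it then settled by up to about 1.5 mm on release. The other four touched down at 5 N or less.
- **Disagreement:** the side and top cameras differed by about 2 to 4 mm in y on some items, so I mostly worked from values in between.

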